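# Hang a spoked handwheel by its rim on the J-hook of the print bench

## Robot

A 7-joint arm with a two-finger parallel gripper is mounted at the origin on the work surface. World frame = base frame: x ahead of the robot, y to its left, z up, the work surface at z = 0. Lengths are in m, angles in rad, forces in N, time in s.
With the tool pointing down it reaches from about 0.4 to 0.9 m from the base axis. Payload 5.6 kg.
Tool frame: the origin (TCP) lies between the finger pads; the fingertips stand r.tips_ahead ahead of it and the grasp point (between the pads) lies 2 mm behind it (r.tips_ahead is the distance from the TCP to the fingertips, in m); y points along the fingers, z is the direction in which the jaws open and shut, and the axes are right-handed (so a half turn about y gives the same grasp; the last joint's range is limited). The gripper opens to 92 mm and grips with 3 to 60 N. Pads are 20 mm wide; open, the fingers measure 128 mm over their backs; the gripper's body (75 mm by 189 mm) begins 69 mm behind the grasp point.
Start: joints at [1.175, 0.468, -0.012, 1.603, 0.006, 1.071, -0.056], TCP at [0.225, -0.61, 0.232] pointing down, gripper open.
Joint ranges: [-2.53, 2.53], [-0.31, 2.02], [-1.57, 1.55], [0.28, 2.44], [-1.29, 4.43], [0.15, 1.84], [-2.92, 2.92]. Speed limits (rad/s): [2.57, 2.57, 3.14, 3.14, 3.14, 3.14, 3.14].

## Interface

Orientations are given as a unit quaternion [w, x, y, z].
In Python, from bench import r, grab_frame, outline_of gives the robot as it stands. The module is installed in compiled form; this text tells all that it offers.
- The arm moves only by the shell command python3 -m handwheel 'ROWS' [FORCE]. ROWS is text: rows parted by semicolons, each of 7 numbers parted by spaces: the shift along the tool's x, y, z in mm, then the turn, a rotation vector about the tool's x, y, z in degrees, then the closure, from -1 (fully open) to 1 (shut). In form: tx ty tz wx wy wz gripper; .... A call has 1 to 20 rows; each row shifts and turns the pose as measured when the row begins, along the tool's axes as they then stand; what a row does not reach is not made up. A row lasts 1/12 s, in which the tool goes at most 41.7 mm and 7.16 degrees, less where a joint would pass 70% of its speed; a pose out of reach is approached as far as the arm can. A call with a gripper value outside its range is refused whole. The fingers move at their own pace and stop on an object; FORCE is the grip in N (left out, the last holds). Time passes only in rows, so rows that do not move let the fingers close. It gives the time, the measured TCP pose, the force and the opening at its end, in the units of the state.
- r.get_obs(): the state, without advancing time (a new reading comes with each control period).
- grab_frame(name): name is "side" or "top" or "wrist"; returns a dict with "image" (480x640x3 uint8, red, green, blue), "fovy" (degrees; the focal length in pixels is half the picture's height over the tangent of half this angle, whatever the lens; pixels are square), "cx", "cy" (the principal point, pixels), "cam_to_world" (4x4, takes a point from camera to world coordinates). Camera axes: x right, y down, z forward; pixel columns grow to the right and rows downward; lengths in m; the calibration is good to about 2 mm. A picture is of the moment at which its call begins. There is no depth.
- r.finish_job(): hands the job in, once; it reports no verdict.
Trained networks look in a picture, given as the dict that the camera call returned (one of the last four; its "shot" number tells which), for a name from the list of things; names that differ only in an ending like _2 or _b are one class to them, and where a whole thing is asked for, a point or a joint stands for the part that bears it (a point fixed in the world has none). Each returns a list of dicts, best first, with "p" (0 to 1); they miss things now and then, are a little off and sometimes report something else, mostly with a low value. They report only what shows in the picture. A call takes as long as a camera call. They do not tell look-alikes from the thing itself.
- outline_of(label, picture): "region" (480x640 bool, what is visible of it) and "extent" ([left, top, width, height] in pixels, round what is visible of it).
The state is a dict: "clock": time; "qpos": joint angles; "joint_vel": joint speeds; "joint_torque": joint torques, N m; "ee_pos": TCP position; "tool_rot": TCP orientation; "wrist_force": force on the tool from outside, world axes, zero at the start; "moment": the same for the moment, N m; "gripper_width": finger opening in m.
Only numpy, scipy, OpenCV 4.12 (cv2) and the standard library are available. Lean on these libraries where they do the work, as an engineer would, in place of code of your own. Each camera call takes 0.05 s, during which the arm holds its last target.

## Task

Take the spoked handwheel out of its cradle by its rim and hang it on the J-hook of the stand: pass the rim over the upturned tip, lay it gently on the hook's arm and, still holding it, slide it along the arm in under the keeper lip until it is fully home against the stop. Then let go, so that the wheel hangs upright and still; never press or knock hard on the hook, and leave the ink can, the tape roll and the squeegee where they are.

Things in the scene. Friction and masses are not known exactly. Their poses are not given: they have to be found in the camera images.
- wheel: handwheel, black flat-sided rim, three spokes, hub; about 0.45 kg. Rim: outer diameter 220 mm, 20 mm deep radially (inner diameter 180 mm), 13 mm thick. Hub 36 mm across, 28 mm long. Spokes 14 mm wide, at 60, 180 and 300 degrees from +z, so the top window is open. Origin: wheel's centre; x along the axle (level), y level in the wheel's plane, z up. Starts upright in the cradle.
- rim_grip (a point): point in the middle of the rim's section, 50 mm beside its top (at wheel y = +50, z = +87 mm). Grip the rim here or at the mirror point y = -50 mm, fingers on its two flat sides, closing along the wheel's x: the top of the rim itself must stay free, as the hook comes under it and the hook's lip over it.
- cradle: fixed aluminium cradle, base 90 x 170 x 10 mm, with a 16.5 mm slot along its y between two pairs of posts (at y = +-60 mm, tops 50 mm above the table) and rubber chocks under the rim. Origin on the table under its centre. The wheel starts with the cradle's yaw, its centre 125 mm above the table, and comes out straight up.
- stand: fixed hook stand: base plate 150 x 130 x 12 mm, post and flat-steel J-hook, 20 mm wide, whose tip points towards the robot. Origin on the table straight below the wheel's centre when home; x along the hook's arm from tip to stop, y across, z up. When home the wheel's axle lies along this x and its centre is at x = y = 0, 90 mm below the arm's top face. Rigid: 1 mm too far makes tens of N; 25 N is too hard, 4 N is enough to feel.
- hook_foot (a point): point on the stand at table height straight below the hook's upturned tip (stand x = -75 mm). Along the stand's x in mm: tip -78 to -72, free level arm -72 to -20, keeper lip above the arm from -20 (flared mouth, full lip from -10) to +13, stop face for the rim's side at +7.
- post_top (a point): centre of the top of the fixed 24 mm post (stand x = +55 mm, 262 mm high). THE HOOK'S HEIGHT IS NOT REPORTED: it is clamped on the post by hand, the arm's top face 245 to 265 mm above the table; find it by feel or camera. From that face: arm 6 mm thick below it; tip reaches 23 mm above it; lip underside 25 mm (the 20 mm deep rim has 5 mm to spare), lip top 31, flare top 37 mm.
- ink_can: white ink can, 68 mm across, 85 mm tall, upright; origin at its underside; bystander
- tape: roll of paper tape lying flat, 80 mm across, 25 mm tall; origin at its underside; bystander
- squeegee: wooden squeegee with a rubber blade on top, 180 mm along its y, 24 mm wide, 62 mm tall; origin at its underside; bystander
There are look-alikes about, which are no part of the job. There is more than one size of the wheel; the one meant has the size given above. Several things look just like the cradle: the one meant starts farthest from the robot's base.

How it is judged:
On the way, in this order (a step that is already met when the one before it is completed fails the run):
1. the wheel is held by the fingers and lifted clear of the cradle (height (world z) of wheel above 0.165 m and contact force between wheel and cradle below 0.1 N and contact force between the fingers and wheel above 1 N), for 0.1 s.
2. the rim has been passed over the tip and, still held, lies on the free part of the hook's arm with more than 1 N (x of wheel in the frame of stand between -0.066 and -0.014 m and y of wheel in the frame of stand between -0.03 and 0.03 m and contact force between wheel and stand above 1 N and contact force between the fingers and wheel above 1 N), for 0.1 s.
3. still held, the rim is home under the lip (within 6 mm of the stop) with its load on the hook (x of wheel in the frame of stand above -0.006 m and y of wheel in the frame of stand between -0.025 and 0.025 m and contact force between wheel and stand above 1 N and contact force between the fingers and wheel above 1 N), for 0.1 s.
At the end, for the whole second after the job is handed in: The wheel hangs on the hook alone, upright (its z within 0.3 rad of vertical, its axle within 0.2 rad of the hook's arm), its centre within 6 mm of the home place along the arm, within 25 mm across it and 145 to 185 mm above the table, at rest (below 0.03 m/s and 0.3 rad/s) and released (x of wheel in the frame of stand between -0.006 and 0.006 m and y of wheel in the frame of stand between -0.025 and 0.025 m and height (world z) of wheel between 0.145 and 0.185 m and angle between the x axis of wheel and the x axis of stand, either way round below 0.2 rad and angle between wheel's own z axis and vertical below 0.3 rad and contact force between wheel and stand above 1 N and contact force between the fingers and wheel below 0.1 N and linear speed of wheel below 0.03 m/s and angular speed of wheel below 0.3 rad/s); the robot touches nothing.
It fails at once if the wheel is pressed or knocked against the hook stand with more than 25 N (contact force between wheel and stand above 25 N).
It fails at once if the robot presses on the hook stand with more than 10 N (contact force between any of the arm, the fingers and stand above 10 N).
It fails at once if the ink can is moved more than 15 mm (distance of ink_can from where it was at the start of the episode above 0.015 m).
It fails at once if the tape is moved more than 15 mm (distance of tape from where it was at the start of the episode above 0.015 m).
It fails at once if the squeegee is moved more than 15 mm (distance of squeegee from where it was at the start of the episode above 0.015 m).
It also fails if it takes over 72 s, if anything falls off the work surface, if the arm or the gripper's body presses on something with over 40 N, if the wrist force passes 120 N, or if a joint passes its speed limit or range.

## Working session

There is one attempt and no reset: what is moved stays moved. The work goes in short steps, Python scripts to look and compute and a shell command to move; the robot and the scene stay as the last step left them, time stands still between calls to the robot, and variables do not carry over. Pictures are saved under pics/ and viewed, and the job is handed in when it is done.

```bash
mkdir -p pics; ls
cat > h.py <<'E'
import numpy as np, cv2
from bench import r, grab_frame, outline_of
def save(p,n): cv2.imwrite('pics/'+n+'.png', cv2.cvtColor(p['image'],cv2.COLOR_RGB2BGR))
def K(p):
    f=240/np.tan(np.radians(p['fovy'])/2); return f
def proj(p,X):
    X=np.atleast_2d(X); T=np.linalg.inv(p['cam_to_world']); c=X@T[:3,:3].T+T[:3,3]
    f=K(p); return np.c_[p['cx']+f*c[:,0]/c[:,2], p['cy']+f*c[:,1]/c[:,2]]
def ray(p,u,v):
    T=np.array(p['cam_to_world']); f=K(p); d=T[:3,:3]@np.array([(u-p['cx'])/f,(v-p['cy'])/f,1]); return T[:3,3],d/np.linalg.norm(d)
def onz(p,u,v,z):
    o,d=ray(p,u,v); return o+d*(z-o[2])/d[2]
E
python3 - <<'E'
from h import *
o=r.get_obs(); print({k:np.round(v,4) for k,v in o.items()}, r.tips_ahead)
for n in ['side','top','wrist']:
    p=grab_frame(n); save(p,n+'0'); print(n,p['fovy'],p['cx'],p['cy'],np.round(p['cam_to_world'],3).tolist())
    for l in ['wheel','cradle','stand','ink_can','tape','squeegee']:
        for d in outline_of(l,p): print(n,l,round(d['p'],2),d['extent'])
E
```

```text
pics
{'clock': np.float64(0.0), 'qpos': array([ 1.175 ,  0.4684, -0.0116,  1.6036,  0.006 ,  1.0714, -0.0563]), 'joint_vel': array([-0.0006,  0.0003,  0.001 ,  0.0013, -0.0015,  0.0018,  0.0001]), 'joint_torque': array([ 2.00000e-04, -5.20570e+01, -1.26000e-02, -2.43745e+01,
       -5.67000e-02,  1.73000e-02,  2.00000e-04]), 'ee_pos': array([ 0.2244, -0.6095,  0.2307]), 'tool_rot': array([ 0.1239, -0.1242,  0.6967, -0.6956]), 'wrist_force': array([-0.9434,  0.379 , -0.0359]), 'moment': array([ 0.0633, -0.0071,  0.002 ]), 'gripper_width': np.float64(0.0921)} 0.017
side 48.225304258337516 324.8945131994177 238.5412271279434 [[0.944, -0.238, 0.231, 0.366], [-0.331, -0.652, 0.682, -0.813], [-0.011, -0.72, -0.694, 0.881], [0.0, 0.0, 0.0, 1.0]]
side wheel 0.95 [385.9, 248.4, 74.4, 59.7]
side wheel 0.86 [310.8, 332.1, 81.0, 147.4]
side wheel 0.83 [315.6, 230.1, 38.4, 117.0]
side cradle 0.96 [208.9, 305.8, 76.0, 87.3]
side cradle 0.69 [297.7, 282.5, 67.1, 73.5]
side stand 0.78 [208.1, 111.4, 96.1, 123.7]
side ink_can 0.84 [331.2, 213.3, 28.7, 44.2]
side tape 0.75 [215.6, 263.9, 37.4, 27.9]
side squeegee 0.57 [369.2, 194.6, 49.1, 52.3]
top 51.62039140827736 314.39411062777384 236.72447978659952 [[0.028, -0.989, 0.143, 0.418], [-0.999, -0.03, -0.011, -0.105], [0.016, -0.142, -0.99, 1.246], [0.0, 0.0, 0.0, 1.0]]
top wheel 0.69 [328.4, 136.6, 49.8, 46.9]
top wheel 0.66 [411.4, 257.9, 136.7, 23.2]
top cradle 0.93 [311.6, 289.2, 68.9, 47.7]
top cradle 0.86 [309.6, 237.1, 71.1, 26.6]
top stand 0.97 [147.3, 199.2, 69.3, 89.4]
top ink_can 0.71 [254.4, 178.4, 27.9, 31.2]
top tape 0.7 [252.7, 286.4, 35.3, 33.2]
top squeegee 0.63 [229.9, 137.8, 76.6, 21.6]
top squeegee 0.62 [153.6, 200.4, 66.1, 89.6]
wrist 60.86804979336108 311.170074531638 240.17095776244878 [[0.345, -0.909, -0.233, 0.291], [-0.939, -0.334, -0.084, -0.586], [-0.001, 0.248, -0.969, 0.384], [0.0, 0.0, 0.0, 1.0]]
```

View pics/side0.png

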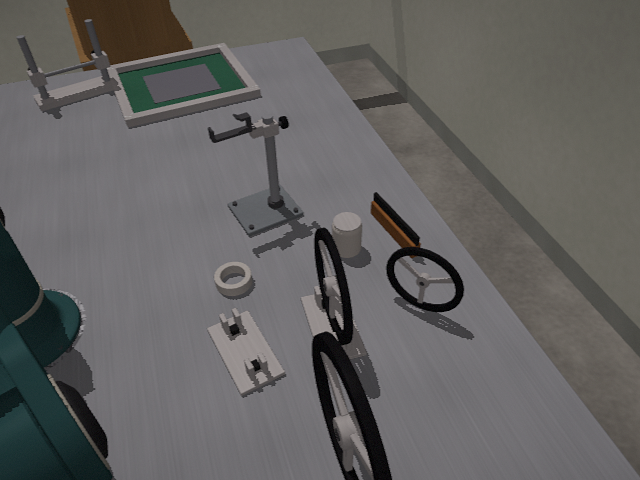

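View pics/top0.png

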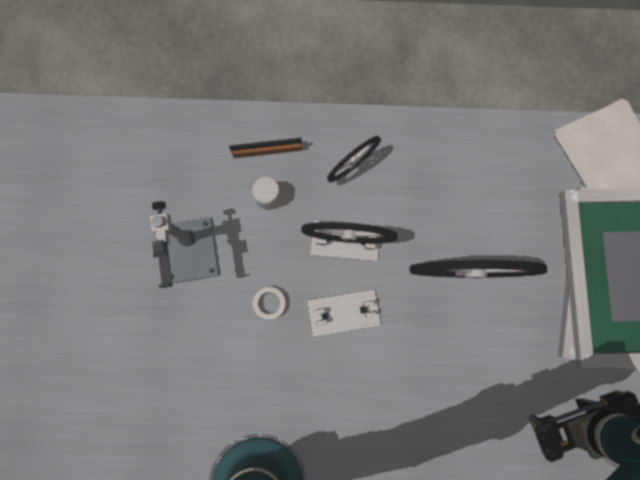

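The side view shows three wheels: a small one lying at (425,280), one in a cradle at (333,285), and a large one near (350,410). The stand's hook is at (240,130). In the top view the cradle with the wheel sits at (349,235), farther from the base than the empty one at (345,313). I'll zoom in next.

Run:
```python
import cv2, numpy as np
t=cv2.imread('pics/top0.png'); s=cv2.imread('pics/side0.png')
a=cv2.resize(t[185:300,140:255],(400,400),interpolation=cv2.INTER_CUBIC)
b=cv2.resize(t[195:310,295:410],(400,400),interpolation=cv2.INTER_CUBIC)
c=cv2.resize(s[105:245,200:340],(400,400)[:2],interpolation=cv2.INTER_CUBIC)
cv2.imwrite('pics/z1.png',np.hstack([a,b])); cv2.imwrite('pics/z2.png',np.hstack([c,cv2.resize(s[220:360,270:410],(400,400),interpolation=cv2.INTER_CUBIC)]))
```

```text
(no output)
```

View pics/z1.png

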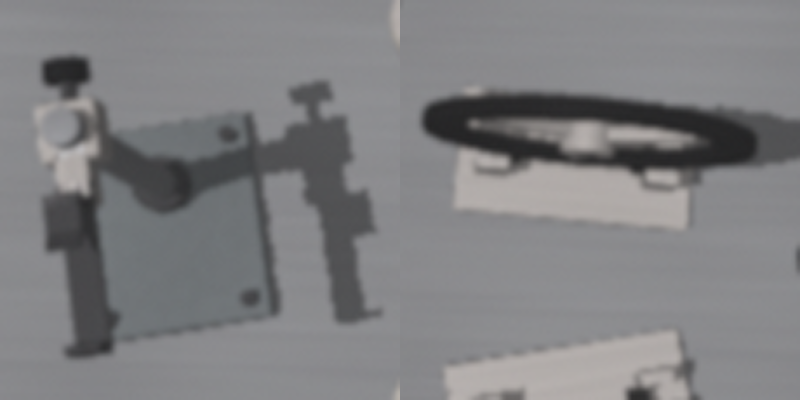

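View pics/z2.png

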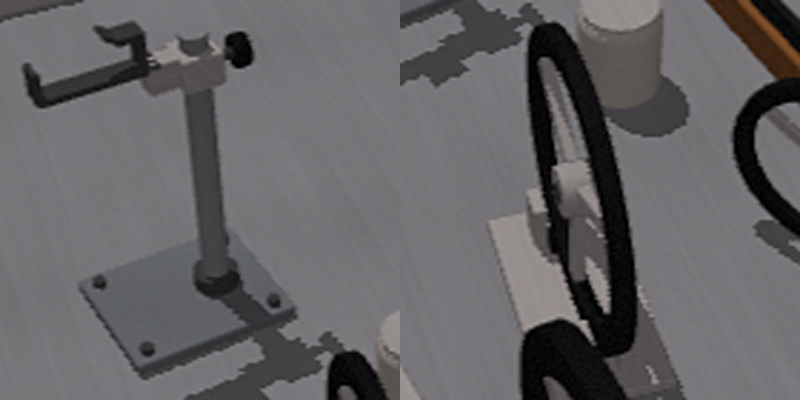

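```bash
cat >> h.py <<'E'
def stand_pts(px,py,yaw,X):
    X=np.atleast_2d(X); c,s=np.cos(yaw),np.sin(yaw)
    R=np.array([[c,-s,0],[s,c,0],[0,0,1]]); o=np.array([px,py,0])
    return X@R.T+o
def box(a,b): 
    return np.array([[x,y,z] for x in(a[0],b[0]) for y in (a[1],b[1]) for z in (a[2],b[2])])
def fillhull(m,P): cv2.fillConvexPoly(m,cv2.convexHull(np.round(P*16).astype(np.int32)),1,shift=4)
def wheelmask(p,c,yaw,tilt=0,R=.110,r_=.090,h=.0065,shape=(480,640)):
    a=np.linspace(0,2*np.pi,120,endpoint=False)
    def ring(x,rr): return np.c_[np.full(120,x),rr*np.sin(a),rr*np.cos(a)]
    cy,sy=np.cos(yaw),np.sin(yaw); Rz=np.array([[cy,-sy,0],[sy,cy,0],[0,0,1]])
    Rt=np.array([[np.cos(tilt),0,np.sin(tilt)],[0,1,0],[-np.sin(tilt),0,np.cos(tilt)]])
    P=lambda X:(proj(p,X@(Rz@Rt).T+c)).astype(np.float32)
    m=np.zeros(shape,np.uint8); fillhull(m,np.r_[P(ring(-h,R)),P(ring(h,R))])
    i1=np.zeros(shape,np.uint8); i2=i1.copy(); fillhull(i1,P(ring(-h,r_))); fillhull(i2,P(ring(h,r_)))
    m[(i1&i2)>0]=0
    return m
E
python3 - <<'E'
from h import *
from scipy.optimize import minimize
pt=grab_frame('top'); ps=grab_frame('side')
def dark(p): return (p['image'].max(2)<45).astype(np.uint8)
dt,ds=dark(pt),dark(ps)
wt=np.zeros_like(dt); wt[212:250,295:405]=1
ws=np.zeros_like(ds); ws[222:333,308:355]=1
c0=onz(pt,349,233,.2); print(c0)
def cost(q,z=.125):
    c=np.array([q[0],q[1],z]); e=0
    mt=wheelmask(pt,c,q[2]); ms=wheelmask(ps,c,q[2])
    for m,d,w in((mt,dt,wt),(ms,ds,ws)):
        e+=1-((m&d&w).sum()/max(1,((m|d)&w).sum()))
    return e
best=None
for yw in np.radians([-25,-15,-8,0,8,15]):
    for dx in (-.02,.0,.02):
        s=np.array([[c0[0]+dx,c0[1],yw]]*4); s[1,0]+=.01; s[2,1]+=.01; s[3,2]+=.05
        o=minimize(cost,s[0],method='Nelder-Mead',options=dict(initial_simplex=s,xatol=1e-5,fatol=1e-5))
        if best is None or o.fun<best.fun: best=o
print('wheel',best.x,np.degrees(best.x[2]),best.fun)
for z in(.115,.12,.13,.135):print(z,minimize(cost,best.x,args=(z,),method='Nelder-Mead').fun)
# individual views
for n,p,d,w in(('t',pt,dt,wt),('s',ps,ds,ws)):
    m=wheelmask(p,np.r_[best.x[:2],.125],best.x[2]); print(n,(m&d&w).sum(),((m|d)&w).sum())
    im=p['image'].copy(); ed=cv2.Canny(m*255,50,100)>0; im[ed]=[255,0,0]
    cv2.imwrite('pics/fit_%s.png'%n,cv2.resize(im[205:345,280:420,::-1],(560,560),interpolation=cv2.INTER_NEAREST))
# stand
obs=[(pt,158.5,222,(.055,0,.262)),(ps,267.5,119,(.055,0,.262)),(pt,165.3,285.6,(-.075,0,'t')),(ps,210.5,127.5,(-.075,0,'t')),(pt,170,207,None)]
from scipy.optimize import least_squares
def res(q):
    e=[]
    for o in obs:
        if o[3] is None: continue
        X=[o[3][0],o[3][1],q[3]+.023 if o[3][2]=='t' else o[3][2]]
        e+=list(proj(o[0],stand_pts(q[0],q[1],q[2],X))[0]-o[1:3])
    return e
b=least_squares(res,[.45,.25,0,.255]); print('stand',b.x,np.degrees(b.x[2]),np.round(b.fun,1))
np.save('stand.npy',b.x)
for n,p in(('t',pt),('s',ps)):
    im=p['image'].copy(); im=cv2.resize(im,None,fx=4,fy=4,interpolation=cv2.INTER_CUBIC)
    H=b.x[3]
    for bx in ([(-.072,-.01,H-.006),(.007,.01,H)],[(-.078,-.01,H-.006),(-.072,.01,H+.023)],[(-.01,-.01,H+.025),(.013,.01,H+.031)]):
        P=proj(p,stand_pts(*b.x[:3],box(*bx)))*4+1.5
        for i in range(8):
            for j in range(i):
                if bin(i^j).count('1')==1: cv2.line(im,tuple(map(int,P[i])),tuple(map(int,P[j])),(255,0,0),1)
    y,x=(185,140) if n=='t' else (105,195)
    cv2.imwrite('pics/st_%s.png'%n,im[y*4:y*4+480,x*4:x*4+480,::-1])
E
python3 -c "
import cv2,numpy as np
a=np.hstack([cv2.imread('pics/fit_t.png'),cv2.imread('pics/fit_s.png')]);cv2.imwrite('pics/fit.png',cv2.resize(a,(800,400)))
a=np.hstack([cv2.imread('pics/st_t.png'),cv2.imread('pics/st_s.png')]);cv2.imwrite('pics/st.png',cv2.resize(a,(800,400)))"
```

```text
[ 0.57939236 -0.19050885  0.2       ]
wheel [ 0.58799837 -0.1942964  -0.08328554] -4.771909820031092 0.7624395168867429
0.115 0.7620051882104123
0.12 0.747756451880147
0.13 0.7989816089519574
0.135 0.8324395017123932
t 633 1399
s 1538 1959
stand [0.52651793 0.1841152  0.20525132 0.25721067] 11.760034317046886 [ 0.6  0.2  0.2 -1.7  0.1  0.3  0.  -0. ]
```

View pics/fit.png

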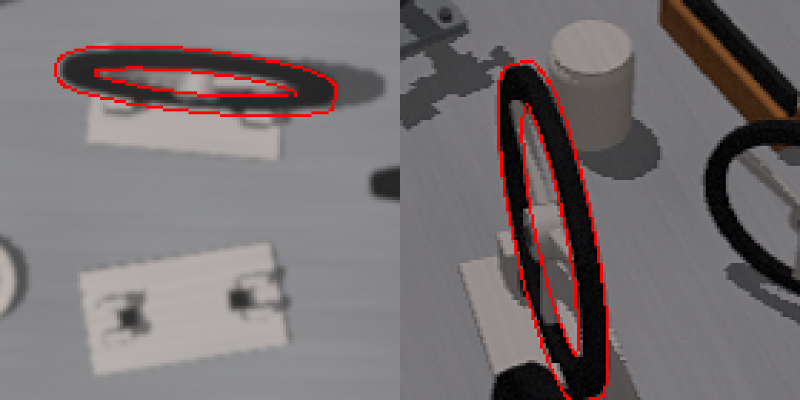

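View pics/st.png

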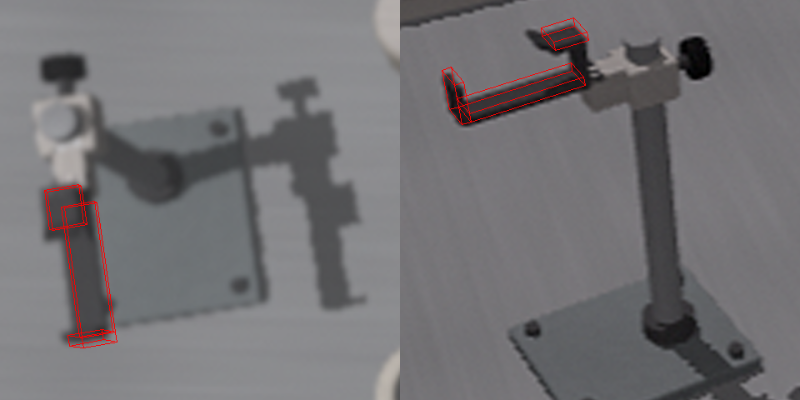

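Run:
```python
from h import *
from scipy.optimize import minimize
pt=grab_frame('top'); ps=grab_frame('side'); np.savez('shots.npz',t=pt['image'],s=ps['image'])
print(pt['image'][225:245,349].max(1), ps['image'][300,300:350].max(1))
def fit(pairs,q0,fr=False):
    def cost(q):
        e=0
        for p,d,w in pairs:
            m=wheelmask(p,np.array([q[0],q[1],.125]),q[2],R=q[3] if fr else .11,r_=(q[3]-.02) if fr else .09)
            e+=1-((m&d&w).sum()/max(1,((m|d)&w).sum()))
        return e
    q0=np.array(q0); best=None
    for k in range(6):
        s=np.array([q0]*(len(q0)+1)); 
        for i,dl in enumerate([.008,.008,.06,.004][:len(q0)]): s[i+1,i]+=dl*(-1)**k/(1+k//2)
        o=minimize(cost,s[0],method='Nelder-Mead',options=dict(initial_simplex=s,xatol=1e-5,fatol=1e-5)); 
        if best is None or o.fun<best.fun: best=o; q0=o.x
    return best
wt=np.zeros((480,640),np.uint8); wt[205:250,290:412]=1
# drop shadow zone & cradle windows
ws=np.zeros((480,640),np.uint8); ws[222:333,308:355]=1
T=(pt['image'].max(2)<78).astype(np.uint8); wt[:, 400:]=0
S=(ps['image'].max(2)<48).astype(np.uint8)
for nm,pairs in (('t',[(pt,T,wt)]),('s',[(ps,S,ws)]),('both',[(pt,T,wt),(ps,S,ws)])):
    o=fit(pairs,[.588,-.194,-.083]); print(nm,o.x,np.degrees(o.x[2]),o.fun)
    o2=fit(pairs,list(o.x)+[.11],True); print('  R free',o2.x,o2.fun)
out=[]
for p,D in((pt,T),(ps,S)):
    m=wheelmask(p,np.r_[o.x[:2],.125],o.x[2])
    im=p['image'].copy(); im[cv2.Canny(m*255,50,100)>0]=[255,0,0]
    im2=p['image'].copy(); im2[D>0]=[0,255,0]
    out.append(np.vstack([cv2.resize(q[205:345,285:425,::-1],(400,400),interpolation=cv2.INTER_NEAREST)[:300] for q in (im,im2)]))
cv2.imwrite('pics/fit2.png',np.hstack(out))
```

```text
[ 44  44  44  54  97 147 170 175 174 174 175 174 160 124  81  55  54  95
 146 169] [102 113 145 152 150 151 150 148 150 151 148 146 147 150 152 117  78  85
  83  83  86  58  18   4  11  17  14  13   9  73  84  83  86  85  85  83
  83  83 103  98  76  43   8   8  12  13   8  14  12   2]
t [ 0.59002543 -0.19623199 -0.04936849] -2.8286059278542783 0.22836879432624113
  R free [ 0.5908465  -0.19733919 -0.05364583  0.10493547] 0.19188191881918815
s [ 0.58685233 -0.19688608 -0.08577715] -4.914668686175347 0.19844961240310077
  R free [ 0.58686172 -0.19692527 -0.08619572  0.11003087] 0.19720496894409933
both [ 0.58776949 -0.1974158  -0.07741678] -4.435654909906738 0.536034562816708
  R free [ 0.58871205 -0.1945137  -0.0665376   0.10512524] 0.502455635349279
```

View pics/fit2.png

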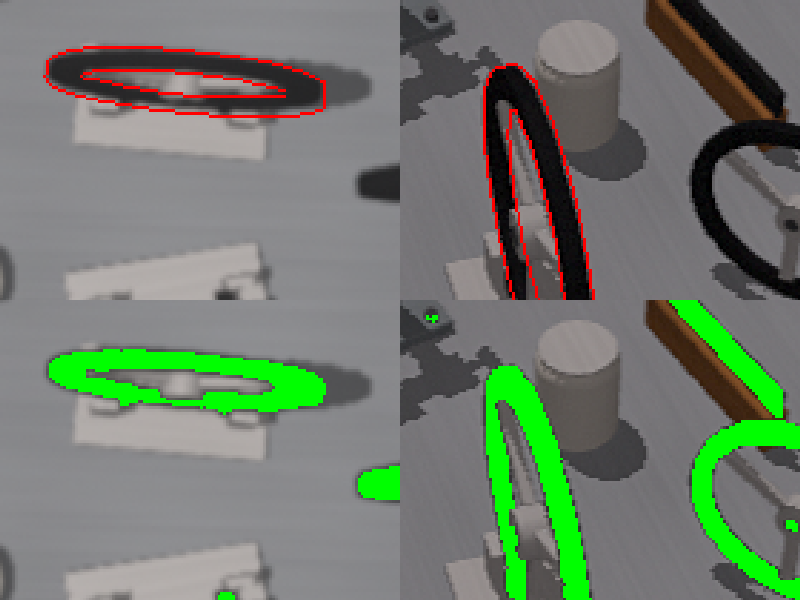

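```bash
python3 -c "
import cv2
cv2.imwrite('pics/st_tb.png',cv2.resize(cv2.imread('pics/st_t.png')[:440,:360],None,fx=1.36,fy=1.36))"
```

```text
(no output)
```

View pics/st_tb.png

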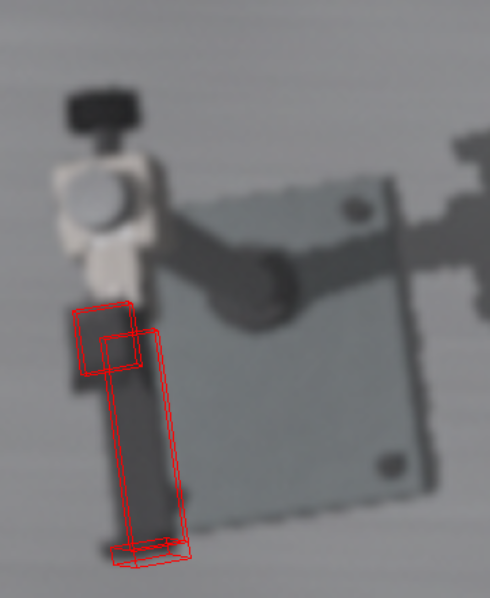

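Run:
```python
from h import *
z=np.load('shots.npz'); t=z['t'].astype(float).mean(2); s=z['s'].astype(float).mean(2)
xs=np.arange(5,560,15); ys=[]
for x in xs:
    col=cv2.GaussianBlur(t,(5,5),0)[85:118,x]; ys.append(85+np.argmax(np.abs(np.gradient(col))))
c=np.polyfit(xs,ys,1); print(c,np.round(np.array(ys)-np.polyval(c,xs),1))
xs=np.arange(5,640,25); ys=[]
for x in xs:
    col=cv2.GaussianBlur(t,(5,5),0)[0:15,x]; ys.append(np.argmax(np.abs(np.gradient(col))))
print(ys)
ys=np.arange(60,470,15); xs=[]
for y in ys:
    x0=int(305+(y-40)*240/440); row=cv2.GaussianBlur(s,(3,3),0)[y,x0-15:x0+35]; xs.append(x0-15+np.argmax(np.abs(np.gradient(row))))
c=np.polyfit(ys,xs,1); print(c,np.round(np.array(xs)-np.polyval(c,ys),1))
```

```text
[3.24640430e-02 9.25318476e+01] [ 0.3 -0.2  0.3 -0.2  0.4 -0.1  0.4 -0.1  0.4 -0.1  0.4 -0.1 -0.5 -0.
 -0.5  0.  -0.5  0.  -0.5  0.1  0.6  0.1 -0.4  0.1 -0.4 -0.9 -0.4  0.2
 -0.3  0.2  0.7  0.2 -0.3  0.2  0.7  0.3 -0.2]
[np.int64(4), np.int64(2), np.int64(2), np.int64(11), np.int64(12), np.int64(2), np.int64(10), np.int64(2), np.int64(2), np.int64(11), np.int64(14), np.int64(3), np.int64(11), np.int64(4), np.int64(1), np.int64(2), np.int64(2), np.int64(2), np.int64(3), np.int64(4), np.int64(5), np.int64(6), np.int64(7), np.int64(7), np.int64(8), np.int64(9)]
[  0.50408685 302.85577449] [-12.1  -7.7  -4.2   0.2   3.7   7.1  11.5  15.   18.4 -22.2 -14.7  -8.3
  -4.8   7.6  17.    7.5   5.9 -18.6  -1.2  -5.8  13.7  17.1 -19.4  -6.
  17.4  -7.1  -5.7  -4.3]
```

View pics/wrist0.png

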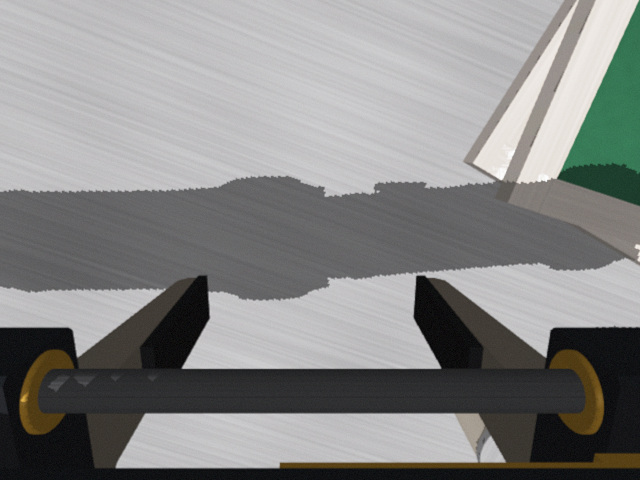

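```bash
cat >> h.py <<'E'
from scipy.spatial.transform import Rotation as Rn
def tool(o=None):
    o=o or r.get_obs(); q=o['tool_rot']; return np.array(o['ee_pos']),Rn.from_quat([q[1],q[2],q[3],q[0]]).as_matrix()
def togo(P,yawz,o=None):
    """target TCP P, tool y straight down, tool z horizontal at world angle yawz(rad)"""
    p,R=tool(o); z=np.array([np.cos(yawz),np.sin(yawz),0]); y=np.array([0,0,-1.]); x=np.cross(y,z)
    Rt=np.c_[x,y,z]; dR=Rn.from_matrix(R.T@Rt).as_rotvec(degrees=True)
    print('shift now-frame mm',np.round(R.T@(np.array(P)-p)*1e3,1),'| in target-frame',np.round(Rt.T@(np.array(P)-p)*1e3,1),'rot deg',np.round(dR,2))
def state():
    o=r.get_obs(); p,R=tool(o); print('t',round(float(o['clock']),2),'tcp',np.round(p*1e3,1),'yawz',round(float(np.degrees(np.arctan2(R[1,2],R[0,2]))),2),'tilt y',np.round(R[:,1],3),'F',np.round(o['wrist_force'],2),'M',np.round(o['moment'],3),'w',round(float(o['gripper_width'])*1e3,1)); return o
E
python3 - <<'E'
from h import *
o=state(); p,R=tool(o); print(np.round(R,3)); print(np.round(o['qpos'],3))
togo([.565,-.235,.36],np.radians(-5),o); togo([.565,-.235,.36],np.radians(175),o)
f=grab_frame('wrist'); T=f['cam_to_world']; print('cam in tool',np.round(R.T@(T[:3,3]-p),4), np.round(R.T@T[:3,:3],3).tolist())
E
```

```text
t 1.25 tcp [ 224.5 -610.   231.6] yawz -69.79 tilt y [-0. -0. -1.] F [ 0.77 -0.07 -0.7 ] M [-0.02   0.042  0.024] w 91.9
[[-0.938 -0.     0.345]
 [-0.345 -0.    -0.938]
 [ 0.    -1.     0.   ]]
[ 1.175  0.467 -0.012  1.603  0.006  1.071 -0.056]
shift now-frame mm [-449.  -128.4 -234.3] | in target-frame [-403.2 -128.4  306.5] rot deg [ -0.   -64.79   0.  ]
shift now-frame mm [-449.  -128.4 -234.3] | in target-frame [ 403.2 -128.4 -306.5] rot deg [ -0.   115.21  -0.  ]
cam in tool [-0.0706 -0.1528  0.0002] [[0.001, 0.969, 0.248], [0.001, -0.248, 0.969], [1.0, -0.0, -0.001]]
```

```bash
python3 -m handwheel '0 -34 0 0 -6.5 0 -1;0 -34 0 0 -6.5 0 -1;0 -34 0 0 -6.5 0 -1;0 -34 0 0 -6.5 0 -1;0 -34 0 0 -6.5 0 -1;0 0 0 0 -6.5 0 -1;0 0 0 0 -6.5 0 -1;0 0 0 0 -6.5 0 -1;0 0 0 0 -6.5 0 -1;0 0 0 0 -6.5 0 -1;0 0 0 0 0 0 -1'
python3 - <<'E'
from h import *
o=state(); togo([.565,-.235,.36],np.radians(-5),o)
E
```

```text
clock: 2.22
ee_pos: [0.2245, -0.6094, 0.4108]
tool_rot: [0.493, -0.493, 0.507, -0.507]
wrist_force: [-0.1, -0.2, 0.2]
gripper_width: 0.0919
t 2.22 tcp [ 224.5 -609.4  410.8] yawz -1.59 tilt y [-0.001 -0.001 -1.   ] F [-0.06 -0.19  0.21] M [-0.028 -0.102 -0.062] w 91.9
shift now-frame mm [-383.7   50.3  330. ] | in target-frame [-402.6   50.8  306.5] rot deg [0.05 3.41 0.03]
```

```bash
python3 -m handwheel '0 0 25 0 3.4 0 -1;-30 0 28 0 0 0 -1;-31 0 28 0 0 0 -1;-31 0 28 0 0 0 -1;-31 0 28 0 0 0 -1;-31 0 28 0 0 0 -1;-31 0 28 0 0 0 -1;-31 0 28 0 0 0 -1;-31 0 28 0 0 0 -1;-31 0 28 0 0 0 -1;-31 0 24 0 0 0 -1;-31 10 5 0 0 0 -1;-31 20 0 0 0 0 -1;-31 20 0 0 0 0 -1;0 0 0 0 0 0 -1'
python3 - <<'E'
from h import *
o=state(); togo([.565,-.235,.36],np.radians(-5),o)
p=grab_frame('wrist'); save(p,'w1'); np.save('w1T.npy',p['cam_to_world'])
E
```

```text
clock: 3.47
ee_pos: [0.5825, -0.2361, 0.3536]
tool_rot: [0.459, -0.46, 0.539, -0.537]
wrist_force: [0.4, 0.7, -0.1]
gripper_width: 0.0918
t 3.47 tcp [ 582.5 -236.1  353.6] yawz -9.01 tilt y [-0.003  0.001 -1.   ] F [ 0.36  0.68 -0.13] M [ 0.05  -0.053  0.05 ] w 91.8
shift now-frame mm [  1.7  -6.3 -17.5] | in target-frame [  0.5  -6.4 -17.5] rot deg [ 0.16 -4.01 -0.06]
```

View pics/w1.png

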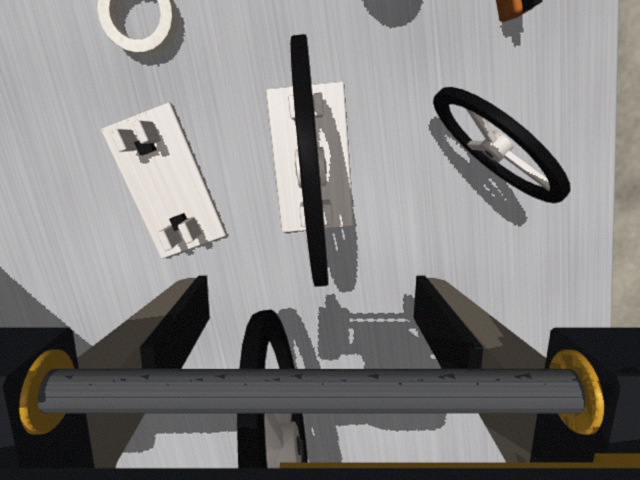

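The wrist view shows our wheel edge-on in its cradle, running from (300,38) to (320,285). The empty cradle is at left and the small wheel at right. Next I fit the pose from this picture together with the side view.

```bash
cat > fitw.py <<'E'
from h import *
from scipy.optimize import minimize
pw=grab_frame('wrist'); ps=grab_frame('side')
W=(pw['image'].max(2)<60).astype(np.uint8); S=(ps['image'].max(2)<48).astype(np.uint8)
ww=np.zeros_like(W); ww[20:298,270:335]=1
ws=np.zeros_like(W); ws[222:333,308:355]=1
def fit(pairs,q0,fr=False):
    def cost(q):
        e=0
        for p,d,w in pairs:
            m=wheelmask(p,np.array([q[0],q[1],.125]),q[2],R=q[3] if fr else .11,r_=(q[3]-.02) if fr else .09)
            e+=1-((m&d&w).sum()/max(1,((m|d)&w).sum()))
        return e
    q0=np.array(q0); best=None
    for k in range(6):
        s=np.array([q0]*(len(q0)+1))
        for i,dl in enumerate([.008,.008,.06,.004][:len(q0)]): s[i+1,i]+=dl*(-1)**k/(1+k//2)
        o=minimize(cost,s[0],method='Nelder-Mead',options=dict(initial_simplex=s,xatol=1e-5,fatol=1e-5))
        if best is None or o.fun<best.fun: best=o; q0=o.x
    return best
for nm,pairs in (('w',[(pw,W,ww)]),('s',[(ps,S,ws)]),('both',[(pw,W,ww),(ps,S,ws)])):
    o=fit(pairs,[.588,-.196,-.08]); print(nm,o.x,np.degrees(o.x[2]),o.fun)
    o2=fit(pairs,list(o.x)+[.11],True); print('  R free',o2.x,o2.fun)
m=wheelmask(pw,np.r_[o.x[:2],.125],o.x[2]); im=pw['image'].copy(); im[cv2.Canny(m*255,50,100)>0]=[255,0,0]
cv2.imwrite('pics/fitw.png',im[:,:,::-1])
c,s=np.cos(o.x[2]),np.sin(o.x[2]); P=np.r_[o.x[0]+.05*s,o.x[1]-.05*c,.360]
print('grip',P); state(); togo(P,o.x[2])
E
python3 fitw.py
```

```text
w [ 0.58904306 -0.19501286 -0.06858371] -3.929557353239756 0.1196039603960396
  R free [ 0.58895681 -0.19315945 -0.06248569  0.10774517] 0.10650767987065479
s [ 0.58681457 -0.19713699 -0.08581278] -4.916710039765629 0.20609504132231404
  R free [ 0.58682273 -0.19712114 -0.08576755  0.10998025] 0.20527404343329891
both [ 0.58855214 -0.1937575  -0.07079412] -4.056204319275164 0.38464508089218874
  R free [ 0.58876687 -0.19128748 -0.06685552  0.10585696] 0.3340132522247903
grip [ 0.58501539 -0.24363226  0.36      ]
t 3.62 tcp [ 582.  -245.3  357.2] yawz -9.51 tilt y [ 0.001 -0.005 -1.   ] F [ 0.67 -0.2  -0.05] M [-0.056 -0.047 -0.005] w 91.9
shift now-frame mm [-2.2 -2.8  2.7] | in target-frame [-1.9 -2.8  2.9] rot deg [-0.12 -5.45  0.29]
```

View pics/fitw.png

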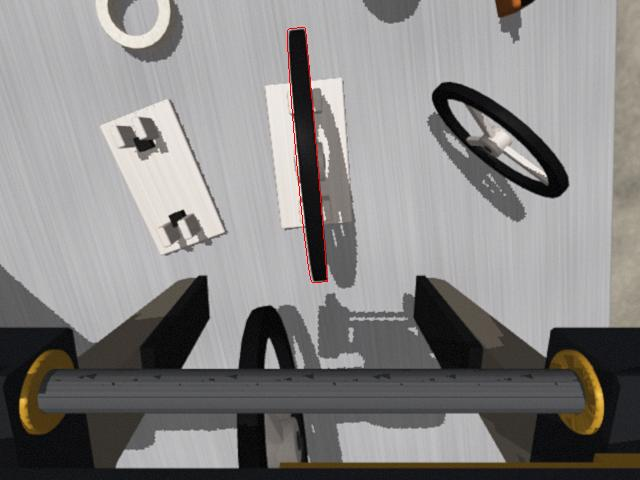

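```bash
python3 -m handwheel '-2 -1 3 0 -5.5 0 -1;0 25 0 0 0 0 -1;0 30 0 0 0 0 -1;0 20 0 0 0 0 -1;0 0 0 0 0 0 -1;0 0 0 0 0 0 -1'
python3 - <<'E'
from h import *
o=state(); togo([.5852,-.2447,.21],np.radians(-4),o)
p=grab_frame('wrist'); save(p,'w2')
E
```

```text
clock: 4.12
ee_pos: [0.5856, -0.2592, 0.2877]
tool_rot: [-0.476, 0.477, -0.516, 0.529]
wrist_force: [0.0, 0.4, 0.1]
gripper_width: 0.0919
t 4.12 tcp [ 585.6 -259.2  287.7] yawz -5.28 tilt y [ 0.011 -0.016 -1.   ] F [0.04 0.41 0.09] M [-0.052 -0.046 -0.021] w 91.9
shift now-frame mm [-15.5  77.4  -2.7] | in target-frame [-14.4  77.7  -1.5] rot deg [-0.7  -1.29  0.84]
```

View pics/w2.png

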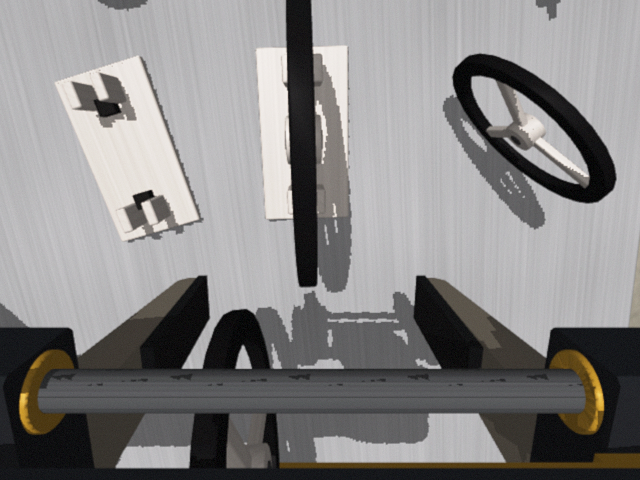

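The rim runs down to (308,285) and lies centred between the fingers. The tool drifted about 15 mm in −y, so I correct that and then descend.

```bash
python3 -m handwheel '-14 0 -2 -0.7 -1.3 0.8 -1;-2 15 0 0 0 0 -1;0 15 0 0 0 0 -1;0 15 0 0 0 0 -1;0 0 0 0 0 0 -1;0 0 0 0 0 0 -1'
python3 - <<'E'
from h import *
o=state(); togo([.5852,-.2447,.21],np.radians(-4),o)
E
sed -i 's/ww\[20:298,270:335\]/ww[0:300,270:330]/' fitw.py; python3 fitw.py
```

```text
clock: 4.67
ee_pos: [0.5898, -0.2425, 0.2525]
tool_rot: [-0.485, 0.48, -0.513, 0.521]
wrist_force: [-0.1, -0.0, 1.4]
gripper_width: 0.0915
t 4.67 tcp [ 589.8 -242.5  252.5] yawz -3.96 tilt y [ 0.013 -0.003 -1.   ] F [-0.06 -0.01  1.35] M [-0.03  -0.073 -0.003] w 91.5
shift now-frame mm [ 2.4 42.4 -4.9] | in target-frame [ 2.5 42.5 -4.4] rot deg [-0.73  0.04  0.11]
w [ 0.58798563 -0.20505969 -0.06496239] -3.722071015431723 0.05944131658726726
  R free [ 0.58888511 -0.19265075 -0.06303717  0.09763185] 0.013336372962498566
s [ 0.58678814 -0.19431705 -0.071245  ] -4.082037967597657 0.27663465935070874
  R free [ 0.58678814 -0.19431705 -0.071245    0.11      ] 0.27663465935070874
both [ 0.58929687 -0.1857873  -0.06470089] -3.7070881861326734 0.38496803507579
  R free [ 0.58928388 -0.18683059 -0.062595    0.10343297] 0.34738369321702656
grip [ 0.58606408 -0.23568269  0.36      ]
t 4.77 tcp [ 589.7 -242.8  252.5] yawz -3.98 tilt y [ 0.013 -0.003 -1.   ] F [-0.43 -0.39  0.18] M [-0.069 -0.017  0.039] w 91.8
shift now-frame mm [  -6.6 -107.6   -2.8] | in target-frame [  -6.8 -107.5   -4.1] rot deg [-0.75 -0.27  0.13]
```

View pics/fitw.png

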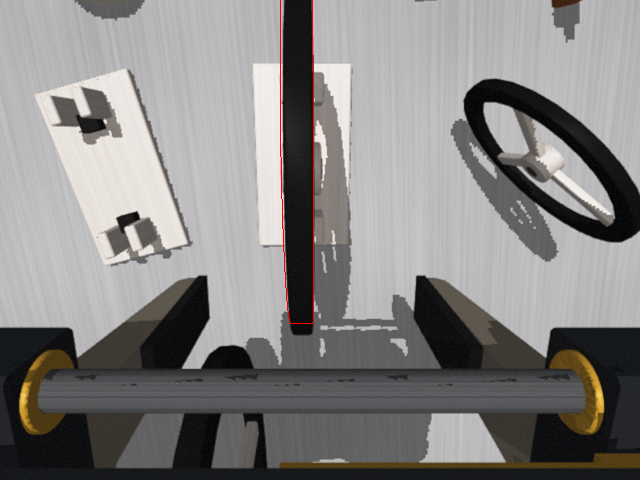

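The wheel pose holds at about (0.588, −0.195). The rim is between the fingers, at (300,330). I fix the lateral 4 mm and go down the last 42 mm.

```bash
python3 -m handwheel '2 0 -4.5 -0.7 0 0 -1;0 14 0 0 0 0 -1;0 14 0 0 0 0 -1;0 14 0 0 0 0 -1;0 0 0 0 0 0 -1;0 0 0 0 0 0 -1'
python3 - <<'E'
from h import *
o=state(); togo([.5852,-.2447,.21],np.radians(-4),o)
p=grab_frame('wrist'); save(p,'w3')
E
```

```text
clock: 5.27
ee_pos: [0.5867, -0.246, 0.2145]
tool_rot: [-0.482, 0.482, -0.514, 0.52]
wrist_force: [0.2, 0.3, 0.2]
gripper_width: 0.0922
t 5.27 tcp [ 586.7 -246.   214.5] yawz -4.0 tilt y [ 0.006 -0.006 -1.   ] F [0.21 0.26 0.16] M [-0.09  -0.108 -0.007] w 92.2
shift now-frame mm [-1.2  4.5 -1.6] | in target-frame [-1.2  4.5 -1.6] rot deg [-0.35 -0.    0.3 ]
```

View pics/w3.png

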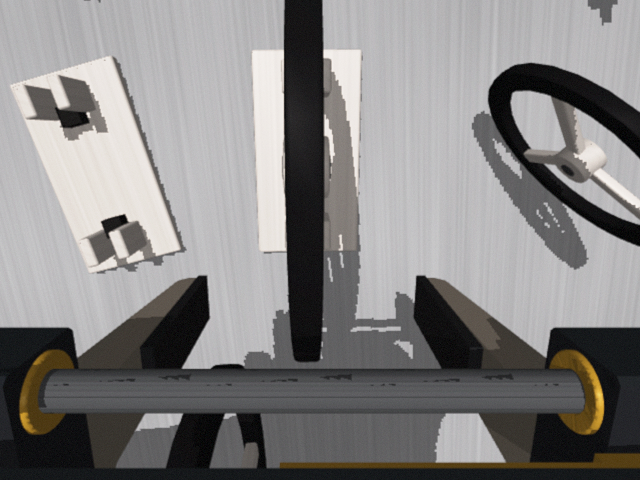

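The rim sits between the pads at column 305 (pads' middle 311). I move the last bit and close.

```bash
python3 -m handwheel '-1 4 -1.5 0 0 0 -1;0 0 0 0 0 0 -1;0 0 0 0 0 0 1;0 0 0 0 0 0 1;0 0 0 0 0 0 1;0 0 0 0 0 0 1;0 0 0 0 0 0 1;0 0 0 0 0 0 1;0 0 0 0 0 0 1;0 0 0 0 0 0 1' 25; python3 -c "
from h import *
state()"
```

```text
clock: 6.15
ee_pos: [0.5865, -0.2453, 0.2134]
tool_rot: [-0.483, 0.482, -0.513, 0.521]
wrist_force: [0.4, -0.2, -0.2]
gripper_width: 0.0404
t 6.15 tcp [ 586.5 -245.3  213.4] yawz -4.01 tilt y [ 0.01  -0.008 -1.   ] F [ 0.36 -0.15 -0.17] M [ 0.019 -0.07  -0.044] w 40.4
```

```bash
python3 -m handwheel '0 2 0 0 0 0 1;0 0 0 0 0 0 1;0 0 0 0 0 0 1;0 0 0 0 0 0 1;0 0 0 0 0 0 1;0 0 0 0 0 0 1;0 0 0 0 0 0 1;0 0 0 0 0 0 1' 60; python3 -c "
from h import *
state()"
```

```text
clock: 6.82
ee_pos: [0.586, -0.2453, 0.211]
tool_rot: [-0.483, 0.482, -0.513, 0.521]
wrist_force: [-0.5, 0.8, 0.7]
gripper_width: 0.0125
t 6.82 tcp [ 586.  -245.3  211. ] yawz -3.99 tilt y [ 0.008 -0.007 -1.   ] F [-0.46  0.84  0.66] M [0.045 0.06  0.059] w 12.5
```

```bash
python3 -m handwheel '0 -6 0 0 0 0 1;0 -10 0 0 0 0 1;0 -12 0 0 0 0 1;0 -15 0 0 0 0 1;0 -15 0 0 0 0 1;0 -15 0 0 0 0 1;0 -15 0 0 0 0 1;0 -15 0 0 0 0 1;0 -15 0 0 0 0 1;0 -10 0 0 0 0 1;0 0 0 0 0 0 1;0 0 0 0 0 0 1'
python3 - <<'E'
from h import *
state(); p=grab_frame('side'); save(p,'s3')
p=grab_frame('wrist'); save(p,'w4')
E
python3 -c "
import cv2,numpy as np
cv2.imwrite('pics/c4.png',np.hstack([cv2.resize(cv2.imread('pics/s3.png'),(400,300)),cv2.resize(cv2.imread('pics/w4.png'),(400,300))]))"
```

```text
clock: 7.82
ee_pos: [0.5833, -0.2439, 0.351]
tool_rot: [-0.482, 0.483, -0.513, 0.521]
wrist_force: [-0.2, 0.0, -5.1]
gripper_width: 0.0126
t 7.82 tcp [ 583.3 -243.9  351. ] yawz -3.95 tilt y [ 0.007 -0.008 -1.   ] F [-0.17  0.05 -5.08] M [-0.095 -0.028  0.023] w 12.6
```

View pics/c4.png

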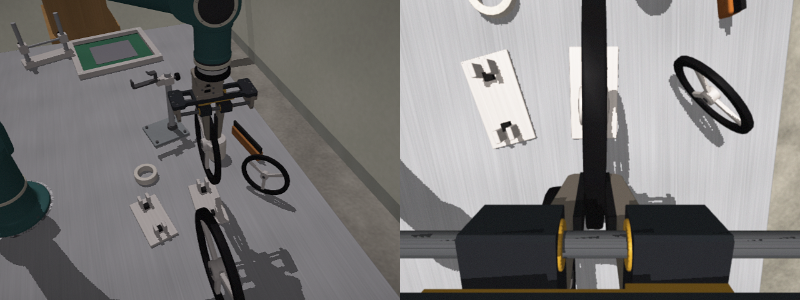

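The wheel is held and clear of the cradle (side view (205,145), about 5 N weight). Next I retreat toward the robot, then swing left toward the stand.

```bash
python3 -m handwheel '0 0 -20 0 0 0 1;0 0 -30 0 0 0 1;0 0 -30 0 0 0 1;0 0 -30 0 0 0 1;0 0 -30 0 0 0 1;0 0 -25 0 -4 0 1;-25 0 -10 0 -4 0 1;-30 0 0 0 -4 0 1;-30 0 0 0 -4 0 1;-30 0 0 0 0 0 1;-30 0 0 0 0 0 1;-30 0 0 0 0 0 1;-30 0 0 0 0 0 1;-25 0 0 0 0 0 1;0 0 0 0 0 0 1;0 0 0 0 0 0 1'
python3 - <<'E'
from h import *
state(); p=grab_frame('wrist'); save(p,'w5'); print(proj(p,[[.453,.168,.28],[.58,.196,.262],[.5265,.184,.25]]))
E
```

```text
clock: 9.25
ee_pos: [0.3504, 0.0049, 0.3329]
tool_rot: [-0.548, 0.556, -0.447, 0.437]
wrist_force: [0.3, -0.1, -3.9]
gripper_width: 0.0128
t 9.25 tcp [350.4   4.9 332.9] yawz 12.64 tilt y [-0.018  0.    -1.   ] F [ 0.28 -0.08 -3.91] M [-0.243 -0.211  0.006] w 12.8
[[616.62360133 -20.10882843]
 [863.33868513  -6.92034679]
 [723.59315127   1.84589866]]
```

View pics/w5.png

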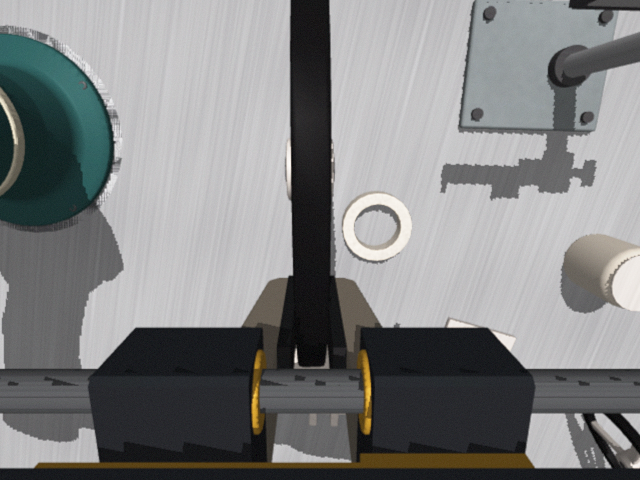

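The base plate shows at upper right (corners (475,0), (460,130), (597,130)) and the hook sits at the top edge near (600,3). I move closer to see the hook.

```bash
python3 - <<'E'
from h import *
togo([.392,.105,.338],np.radians(11.5))
E
python3 -m handwheel '-15 0 5 0 0 0 1;-22 0 12 0 0 0 1;-22 0 12 0 0 0 1;-20 -2 12 0 1 1 1;-10 -2 8 0 0 0 1;0 0 0 0 0 0 1;0 0 0 0 0 0 1'
python3 - <<'E'
from h import *
state(); p=grab_frame('wrist'); save(p,'w6'); print(proj(p,[[.453,.168,.28],[.58,.196,.262],[.5265,.184,.25]]))
E
```

```text
shift now-frame mm [-88.4  -5.7  62.4] | in target-frame [-89.6  -5.1  60.7] rot deg [ 0.99  1.12 -0.28]
clock: 9.88
ee_pos: [0.381, 0.0991, 0.3343]
tool_rot: [-0.544, 0.545, -0.462, 0.439]
wrist_force: [-1.3, -0.5, -4.0]
gripper_width: 0.0125
t 9.88 tcp [381.   99.1 334.3] yawz 10.84 tilt y [-0.026  0.02  -0.999] F [-1.35 -0.52 -4.03] M [-0.29  -0.116 -0.032] w 12.5
[[478.39426587 170.39742033]
 [711.50955784 161.72827212]
 [592.45696363 164.07483632]]
```

View pics/w6.png

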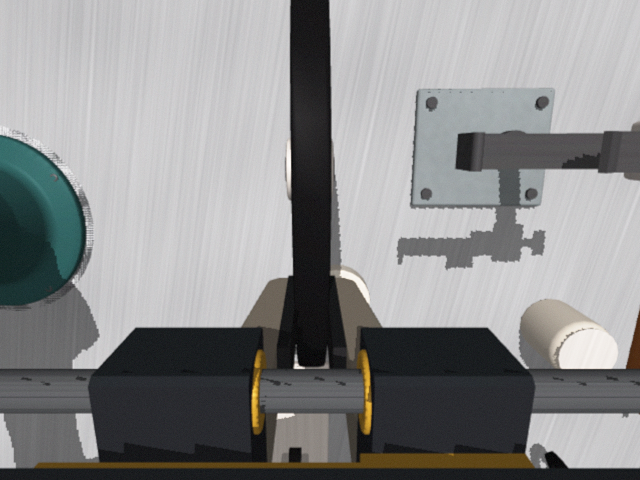

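The hook is now clear: tip at (457–484, 133–170), arm running right to x≈600, then the lip. I enlarge it.

Run:
```python
from h import *
p=grab_frame('wrist'); im=p['image']; np.savez('w7.npz',im=im,T=p['cam_to_world'],fovy=p['fovy'],cx=p['cx'],cy=p['cy'])
cv2.imwrite('pics/z7.png',cv2.resize(im[110:200,440:640,::-1],(800,360),interpolation=cv2.INTER_CUBIC))
```

```text
(no output)
```

View pics/z7.png

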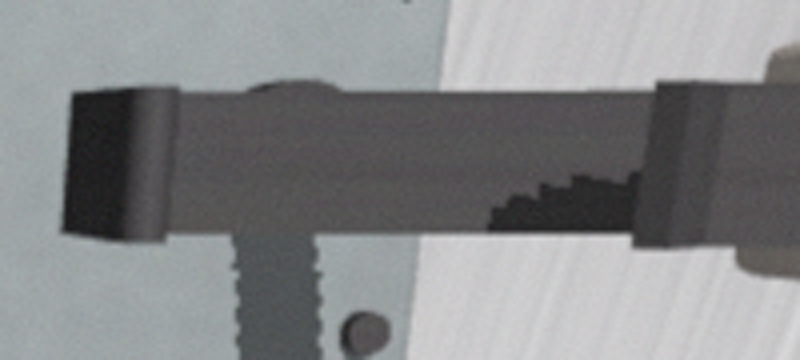

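```bash
cat > fits.py <<'E'
from h import *
from scipy.optimize import least_squares
z=np.load('w7.npz'); pw=dict(image=z['im'],cam_to_world=z['T'],fovy=float(z['fovy']),cx=float(z['cx']),cy=float(z['cy']))
ps=grab_frame('side'); 
Z=lambda x,y:(440+x/4-.375,110+y/4-.375)
ob=[(Z(72,92),-.078,.01,-.006),(Z(62,234),-.078,-.01,-.006),(Z(133,88),-.078,.01,.023),(Z(123,240),-.078,-.01,.023),(Z(180,87),-.072,.01,.023),(Z(166,242),-.072,-.01,.023),]
def res(q,side=True,full=False):
    e=[]
    for (uv,x,y,h) in ob: e+=list(proj(pw,stand_pts(q[0],q[1],q[2],[x,y,q[3]+h]))[0]-uv)
    if side:
        for uv,X in (((267.5,119),(.055,0,.262)),((210.5,127.5),(-.075,0,q[3]+.023))):
            e+=list(proj(ps,stand_pts(q[0],q[1],q[2],X))[0]-uv)
    return e
for sd in (False,True):
    b=least_squares(res,[.52,.18,.2,.255],args=(sd,)); print(b.x,np.degrees(b.x[2]),np.round(b.fun,1), 'tip',stand_pts(*b.x[:3],[-.075,0,0]),'post',stand_pts(*b.x[:3],[.055,0,0]))
    if sd: q=b.x
    im=cv2.resize(pw['image'],None,fx=4,fy=4,interpolation=cv2.INTER_CUBIC); H=b.x[3]
    for bx in ([(-.072,-.01,H-.006),(.007,.01,H)],[(-.078,-.01,H-.006),(-.072,.01,H+.023)],[(-.01,-.01,H+.025),(.013,.01,H+.031)]):
        P=proj(pw,stand_pts(*b.x[:3],box(*bx)))*4+1.5
        for i in range(8):
            for j in range(i):
                if bin(i^j).count('1')==1: cv2.line(im,tuple(map(int,P[i])),tuple(map(int,P[j])),(255,0,0),1)
    cv2.imwrite('pics/z7f%d.png'%sd,im[440:800,1760:2560,::-1])
np.save('stand.npy',b.x)
E
python3 fits.py
```

```text
[0.53117129 0.19245899 0.19349946 0.23713618] 11.086702360816123 [-1.4  0.9 -1.3 -1.1  0.9  0.2  0.4 -0.   0.4  0.4  0.7 -0.6] tip [[0.45757099 0.17803693 0.        ]] post [[0.58514484 0.20303518 0.        ]]
[0.52741314 0.1898686  0.16811194 0.24866159] 9.63210467687523 [-1.7  0.1 -2.6 -0.4  1.5 -0.8 -0.2  0.9  1.6 -0.3  0.7  0.7  0.3 -2.6
  0.1  1.4] tip [[0.45347046 0.17731951 0.        ]] post [[0.58163778 0.19907127 0.        ]]
```

View pics/z7f0.png

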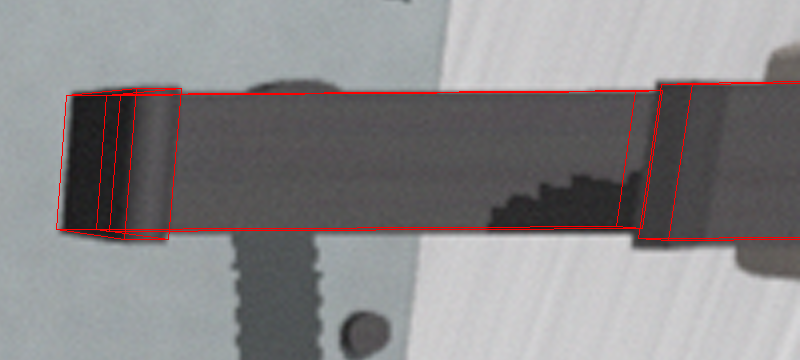

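View pics/z7f1.png

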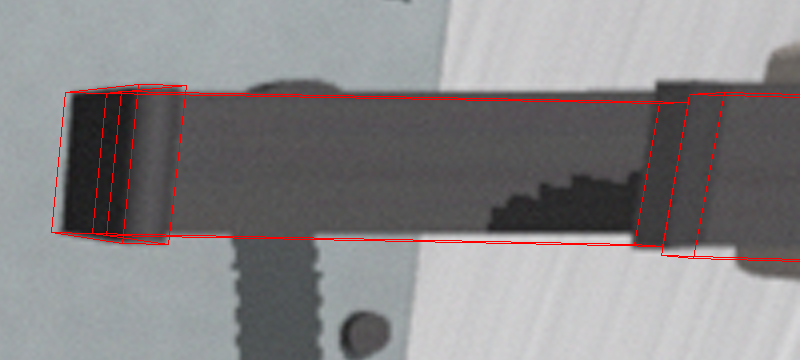

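```bash
cat >> h.py <<'E'
def tgt(q,sx,sy=0.,z=.335): # TCP so that the wheel centre is at stand sx,sy
    return np.r_[stand_pts(q[0],q[1],q[2],[sx,sy-.05,0])[0][:2],z]
E
python3 - <<'E'
from h import *
q=[.5285,.190,np.radians(11.3)]
o=state(); print(tgt(q,-.105)); togo(tgt(q,-.105),q[2],o)
E
```

```text
t 10.03 tcp [380.8  98.6 334.4] yawz 10.73 tilt y [-0.025  0.019 -0.999] F [ 0.01 -0.08 -3.2 ] M [-0.284 -0.191 -0.045] w 12.4
[0.43533277 0.12039492 0.335     ]
shift now-frame mm [-11.3  -1.6  57.6] | in target-frame [-10.7  -0.6  57.8] rot deg [ 1.22 -0.58 -1.37]
```

```bash
python3 -m handwheel '-3 0 8 0.6 -0.3 -0.7 1;-4 0 12 0.6 -0.3 -0.7 1;-3 0 12 0 0 0 1;0 0 5 0 0 0 1;0 0 0 0 0 0 1;0 0 0 0 0 0 1;0 0 0 0 0 0 1'
python3 - <<'E'
from h import *
q=[.5285,.190,np.radians(11.3)]
o=state(); togo(tgt(q,-.105),q[2],o)
p=grab_frame('wrist'); im=p['image']; np.savez('w8.npz',im=im,T=p['cam_to_world'],fovy=p['fovy'],cx=p['cx'],cy=p['cy'])
save(p,'w8')
E
```

```text
clock: 10.62
ee_pos: [0.4143, 0.1082, 0.3328]
tool_rot: [-0.542, 0.547, -0.45, 0.452]
wrist_force: [0.6, -0.1, -3.3]
gripper_width: 0.0126
t 10.62 tcp [414.3 108.2 332.8] yawz 10.7 tilt y [-0.003 -0.007 -1.   ] F [ 0.55 -0.09 -3.28] M [-0.178 -0.101 -0.02 ] w 12.6
shift now-frame mm [-8.1 -2.4 22.9] | in target-frame [-7.8 -2.2 23. ] rot deg [ 0.23 -0.6   0.38]
```

View pics/w8.png

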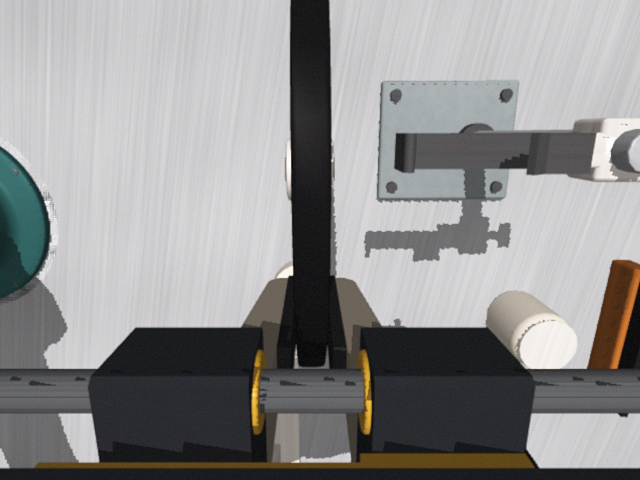

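The tip is now at (396–414, 134–172), the lip at (530–590) and the post top at (630,152). I zoom in for measuring.

Run:
```python
import cv2
im=cv2.imread('pics/w8.png'); cv2.imwrite('pics/z8a.png',cv2.resize(im[110:190,380:510],(780,480),interpolation=cv2.INTER_CUBIC))
cv2.imwrite('pics/z8b.png',cv2.resize(im[110:190,510:640],(780,480),interpolation=cv2.INTER_CUBIC))
```

```text
(no output)
```

View pics/z8a.png

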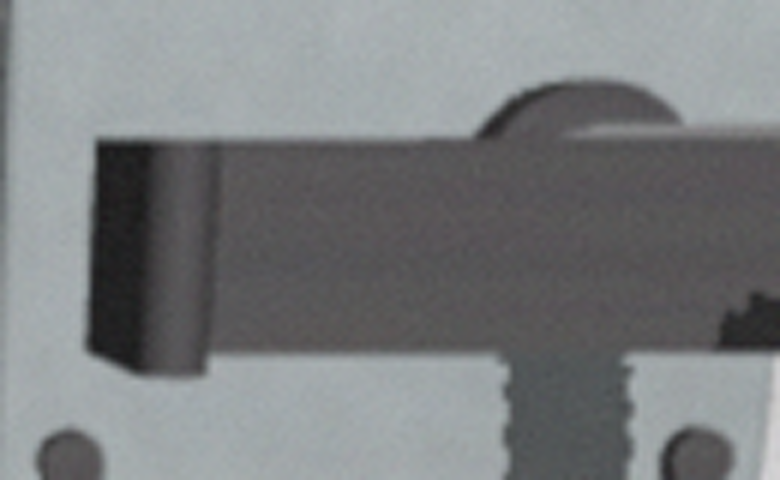

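View pics/z8b.png

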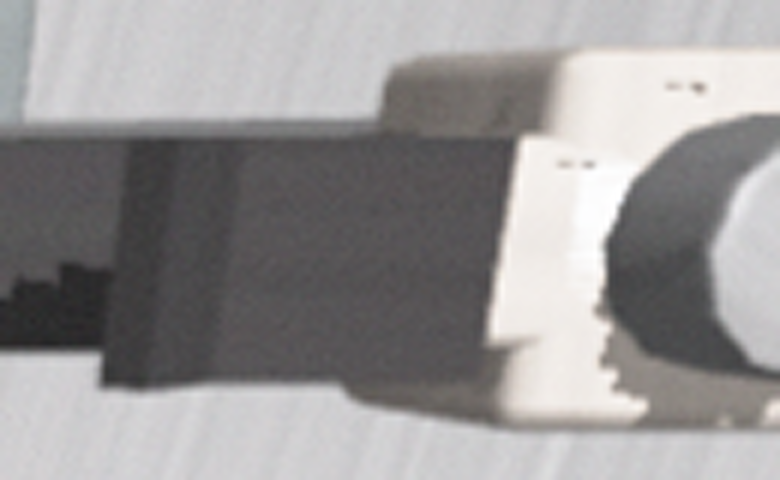

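```bash
cat > fits2.py <<'E'
from h import *
from scipy.optimize import least_squares
def ld(n):
    z=np.load(n); return dict(image=z['im'],cam_to_world=z['T'],fovy=float(z['fovy']),cx=float(z['cx']),cy=float(z['cy']))
p7,p8=ld('w7.npz'),ld('w8.npz'); ps=grab_frame('side'); pt=grab_frame('top')
Z=lambda x,y:(440+x/4-.375,110+y/4-.375)
A=lambda x,y:(380+x/6-.417,110+y/6-.417)
B=lambda x,y:(510+x/6-.417,110+y/6-.417)
tip=[(-.078,.01,-.006),(-.078,-.01,-.006),(-.078,.01,.023),(-.078,-.01,.023),(-.072,.01,.023),(-.072,-.01,.023)]
ob7=list(zip([Z(72,92),Z(62,234),Z(133,88),Z(123,240),Z(180,87),Z(166,242)],tip))
ob8=list(zip([A(97,142),A(87,348),A(152,142),A(140,377),A(217,142),A(206,376)],tip))+[(B(517,137),(.013,.01,.031)),(B(487,375),(.013,-.01,.031))]
def res(q,use):
    e=[]
    H=q[3]
    P=lambda p,X:proj(p,stand_pts(q[0],q[1],q[2],X))[0]
    o7=np.r_[q[4:7],0]; o8=q[7:10]
    if 7 in use:
        for uv,X in ob7: e+=list(P(p7,[X[0],X[1],X[2]+H])-uv)
    if 8 in use:
        for uv,X in ob8: e+=list(P(p8,[X[0],X[1],X[2]+H])-uv)
        e+=list(P(p8,[.043,0,.262])-np.array(B(712,255)))
    if 's' in use: e+=list(P(ps,[.055,0,.262])-np.array([267.5,119])); e+=list(P(ps,[-.075,0,H+.023])-np.array([210.5,127.5]))
    if 't' in use: e+=list(P(pt,[.055,0,.262])-np.array([158.5,222])); e+=list(P(pt,[-.075,0,H+.023])-np.array([165.3,285.6]))
    return e
for use in ([7],[8],[7,8],[8,'s'],[7,8,'s','t']):
    b=least_squares(res,[.52,.18,.2,.255,0,0,0,0,0,0],args=(use,)); print(use,np.round(b.x[:4],4),round(np.degrees(b.x[2]),2),np.round(b.fun,1))
E
python3 fits2.py
```

```text
[7] [0.5312 0.1925 0.1935 0.2371] 11.09 [-1.4  0.9 -1.3 -1.1  0.9  0.2  0.4 -0.   0.4  0.4  0.7 -0.6]
[8] [0.5275 0.1916 0.1908 0.248 ] 10.93 [-1.4 -0.3 -1.3  0.5  0.5 -0.4  0.4  0.3  1.5 -0.4  1.   0.4  0.5 -0.5
 -1.4  1.3 -0.2 -1. ]
[7, 8] [0.5276 0.1916 0.191  0.2476] 10.94 [-1.9  0.3 -1.9 -0.3  1.2 -0.6  0.5  1.   1.3 -0.4  1.3  0.4 -1.4 -0.3
 -1.3  0.5  0.5 -0.3  0.4  0.2  1.5 -0.4  1.   0.4  0.  -0.5 -1.8  1.2
 -0.  -1. ]
[8, 's'] [0.5274 0.1916 0.1897 0.2484] 10.87 [-1.5 -0.4 -1.4  0.5  0.4 -0.5  0.3  0.3  1.5 -0.5  0.9  0.4  0.8 -0.4
 -1.2  1.5 -0.5 -0.8 -0.1 -3.2  0.2  1.4]
[7, 8, 's', 't'] [0.5275 0.1915 0.1892 0.2479] 10.84 [-1.8  0.3 -2.  -0.3  1.3 -0.6  0.4  1.   1.4 -0.4  1.3  0.5 -1.5 -0.3
 -1.4  0.5  0.4 -0.3  0.3  0.3  1.4 -0.4  0.9  0.4  0.2 -0.2 -1.7  1.6
 -0.3 -0.6 -0.1 -3.2  0.3  1.7 -2.6 -0.5 -3.   0. ]
```

Run:
```python
from h import *
q=[.5275,.1915,np.radians(10.9),.248]; np.save('stand.npy',q)
o=state(); togo(tgt(q,-.100),q[2],o); print(tgt(q,-.1))
p,R=tool(o); c=p+R@np.array([-.05,.086,0])
ps=grab_frame('side'); m=wheelmask(ps,c,np.radians(10.7)); im=ps['image'].copy(); im[cv2.Canny(m*255,50,100)>0]=[255,0,0]
u,v=map(int,proj(ps,c)[0]); print(u,v)
cv2.imwrite('pics/s8.png',cv2.resize(im[max(0,v-90):v+90,u-120:u+120,::-1],(800,600),interpolation=cv2.INTER_NEAREST))
```

```text
t 10.77 tcp [414.4 108.5 333. ] yawz 10.71 tilt y [-0.002 -0.007 -1.   ] F [ 0.39  0.89 -3.94] M [-0.161 -0.137  0.034] w 12.6
shift now-frame mm [-10.2  -2.2  26.7] | in target-frame [-10.1  -2.   26.7] rot deg [ 0.19 -0.19  0.4 ]
[0.4387589  0.12349252 0.335     ]
191 148
```

View pics/s8.png

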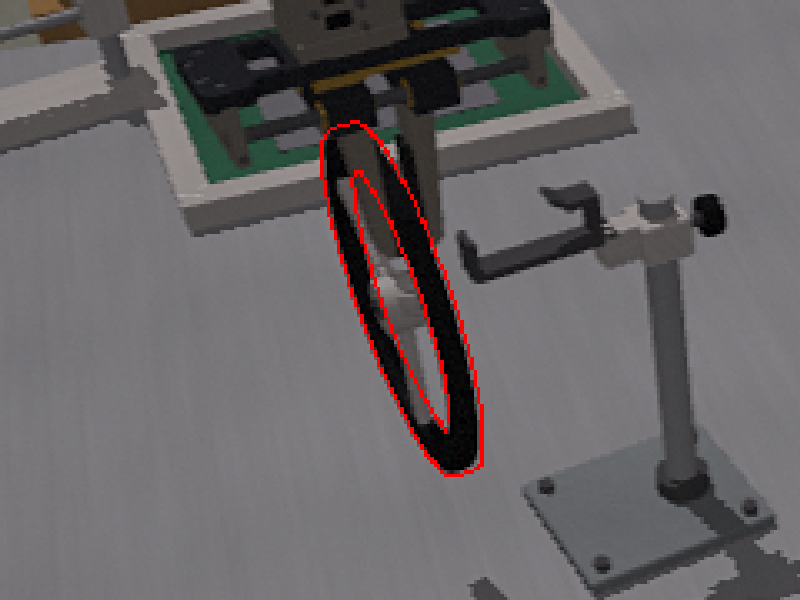

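The predicted outline matches the held wheel in the side view, so there is no slip; the hook tip is at (470,250) in this crop. I align in front of the tip.

```bash
python3 -m handwheel '-4 0 8 0.2 -0.2 0.4 1;-4 -1 10 0 0 0 1;-2 -1 8 0 0 0 1;0 0 0 0 0 0 1;0 0 0 0 0 0 1'
python3 - <<'E'
from h import *
q=np.load('stand.npy')
o=state(); togo(tgt(q,-.100),q[2],o)
f=grab_frame('wrist'); save(f,'w9')
E
```

```text
clock: 11.23
ee_pos: [0.4401, 0.1244, 0.3354]
tool_rot: [0.546, -0.545, 0.45, -0.451]
wrist_force: [-0.8, -0.9, -3.8]
gripper_width: 0.0124
t 11.23 tcp [440.1 124.4 335.4] yawz 10.91 tilt y [ 0.002  0.001 -1.   ] F [-0.85 -0.92 -3.83] M [-0.206 -0.111 -0.012] w 12.4
shift now-frame mm [ 0.6  0.4 -1.5] | in target-frame [ 0.6  0.4 -1.5] rot deg [-0.12  0.01 -0.02]
```

View pics/w9.png

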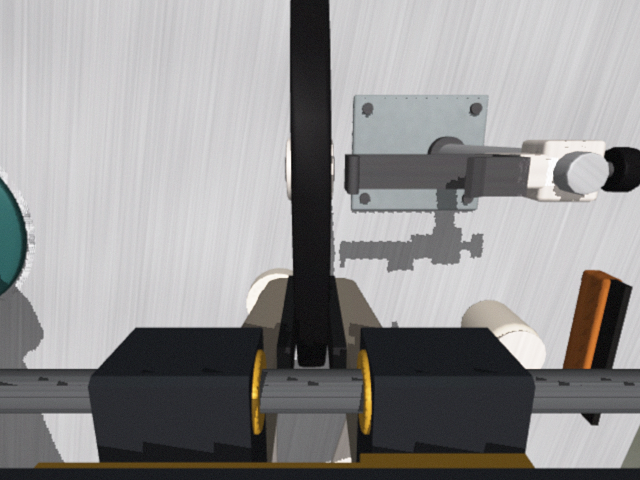

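The tip (345–360, 155–192) is just ahead of the rim. The hook's centre row 172 and the hub row 168 nearly agree. I move over the tip to mid free arm.

```bash
python3 -m handwheel '0 0 8 0 0 0 1;0 0 12 0 0 0 1;0 0 12 0 0 0 1;0 0 12 0 0 0 1;0 0 8 0 0 0 1;0 0 0 0 0 0 1;0 0 0 0 0 0 1;0 0 0 0 0 0 1'
python3 - <<'E'
from h import *
q=np.load('stand.npy')
o=state(); togo(tgt(q,-.046,z=.26),q[2],o)
f=grab_frame('wrist'); save(f,'w10')
f=grab_frame('side'); cv2.imwrite('pics/s10.png',cv2.resize(f['image'][60:210,130:330,::-1],(800,600),interpolation=cv2.INTER_CUBIC))
E
```

```text
clock: 11.95
ee_pos: [0.4648, 0.129, 0.3283]
tool_rot: [-0.522, 0.572, -0.462, 0.432]
wrist_force: [-3.9, -0.4, -1.4]
gripper_width: 0.0134
t 11.95 tcp [464.8 129.  328.3] yawz 11.45 tilt y [-0.076 -0.028 -0.997] F [-3.95 -0.39 -1.35] M [-0.235  0.676  0.131] w 13.4
shift now-frame mm [ 0.  65.9 32.7] | in target-frame [ 0.5 68.3 27.4] rot deg [4.58 0.58 0.71]
```

View pics/w10.png

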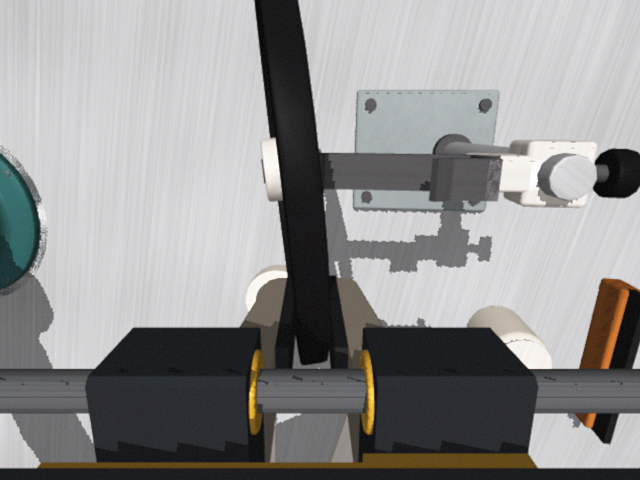

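View pics/s10.png

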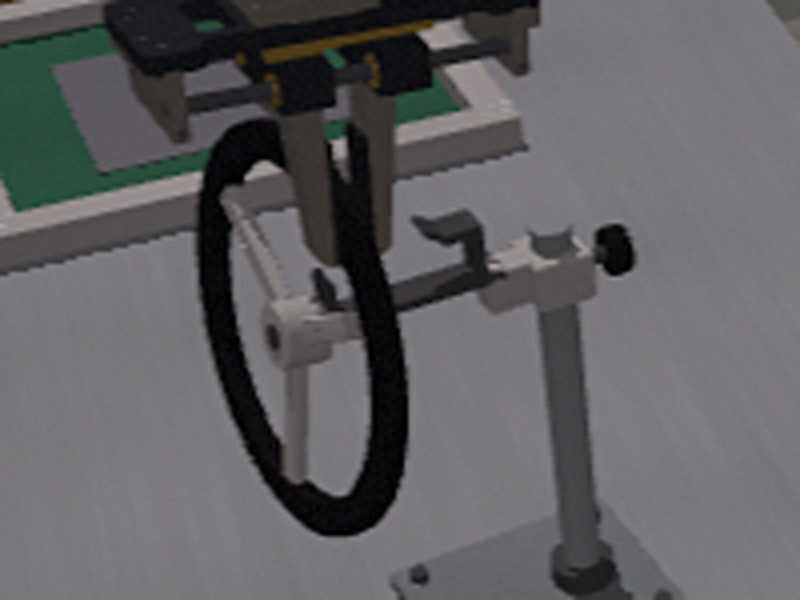

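The hub hit the tip. I had carried the wheel too high, so the hub was level with the hook instead of the open window, and the contact was about 4 N. I back straight out gently.

```bash
python3 -m handwheel '0 0 -5 0 0 0 1;0 0 -8 1 0 0 1;0 0 -10 1 0 0 1;0 0 -10 1 0 0 1;0 0 0 0 0 0 1;0 0 0 0 0 0 1'
python3 - <<'E'
from h import *
q=np.load('stand.npy')
o=state(); togo(tgt(q,-.11,z=.289),q[2],o)
f=grab_frame('wrist'); save(f,'w11')
f=grab_frame('side'); cv2.imwrite('pics/s11.png',cv2.resize(f['image'][60:210,130:330,::-1],(800,600),interpolation=cv2.INTER_CUBIC))
E
```

```text
clock: 12.55
ee_pos: [0.4355, 0.1218, 0.3306]
tool_rot: [-0.54, 0.553, -0.448, 0.448]
wrist_force: [0.8, -0.9, -2.3]
gripper_width: 0.0126
t 12.55 tcp [435.5 121.8 330.6] yawz 11.31 tilt y [-0.012 -0.015 -1.   ] F [ 0.77 -0.94 -2.34] M [-0.193 -0.185  0.023] w 12.6
shift now-frame mm [-1.6 41.7 -5.9] | in target-frame [-1.1 41.6 -6.5] rot deg [0.81 0.41 0.69]
```

View pics/w11.png

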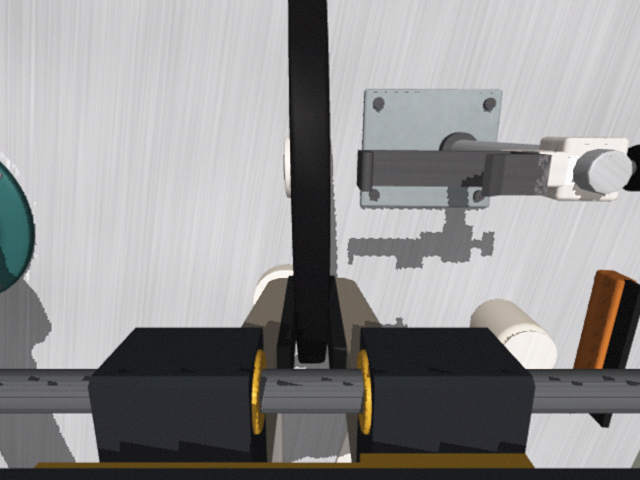

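View pics/s11.png

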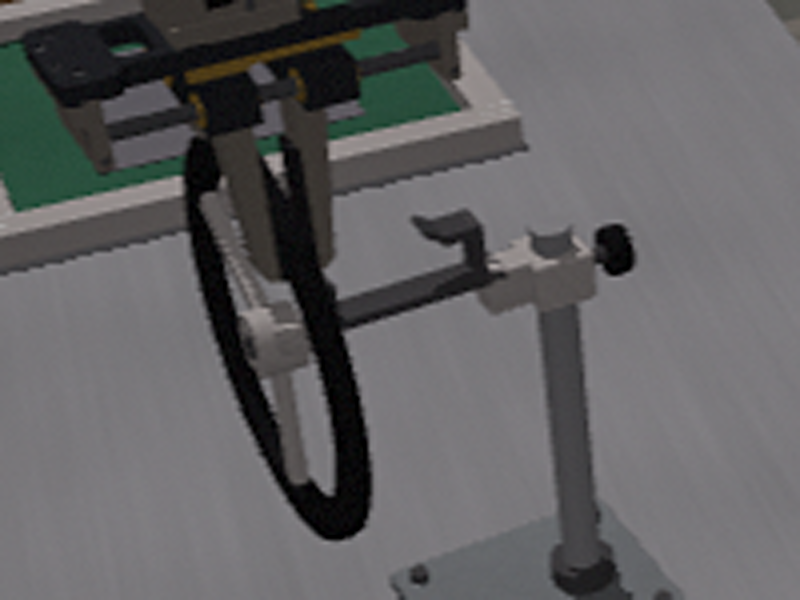

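The wheel sprang back square in the grip: the rim is vertical at column 310, with the hub at (290,167). I go down so the hook faces the open window.

```bash
python3 -m handwheel '-1 0 -7 0.8 0.4 0.7 1;0 12 0 0 0 0 1;0 14 0 0 0 0 1;0 12 0 0 0 0 1;0 3 0 0 0 0 1;0 0 0 0 0 0 1;0 0 0 0 0 0 1'
python3 - <<'E'
from h import *
q=np.load('stand.npy')
o=state(); togo(tgt(q,-.1,z=.289),q[2],o)
f=grab_frame('wrist'); save(f,'w12')
f=grab_frame('side'); cv2.imwrite('pics/s12.png',cv2.resize(f['image'][60:210,130:330,::-1],(800,600),interpolation=cv2.INTER_CUBIC))
E
```

```text
clock: 13.23
ee_pos: [0.4341, 0.1231, 0.2896]
tool_rot: [0.548, -0.543, 0.451, -0.45]
wrist_force: [0.3, -0.1, -3.2]
gripper_width: 0.0124
t 13.23 tcp [434.1 123.1 289.6] yawz 10.88 tilt y [ 0.003  0.007 -1.   ] F [ 0.3  -0.1  -3.22] M [-0.168 -0.168  0.004] w 12.4
shift now-frame mm [0.5 0.6 4.6] | in target-frame [0.5 0.6 4.6] rot deg [-0.24 -0.02 -0.36]
```

View pics/s12.png

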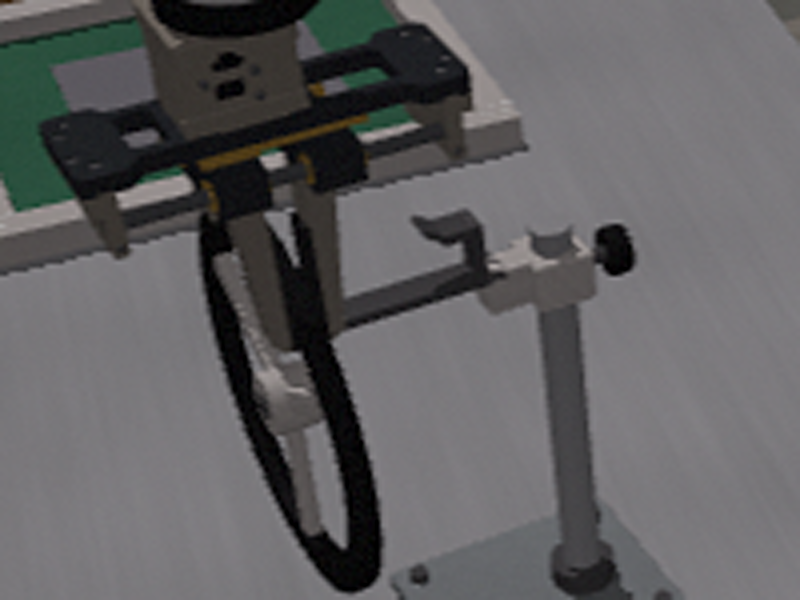

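View pics/w12.png

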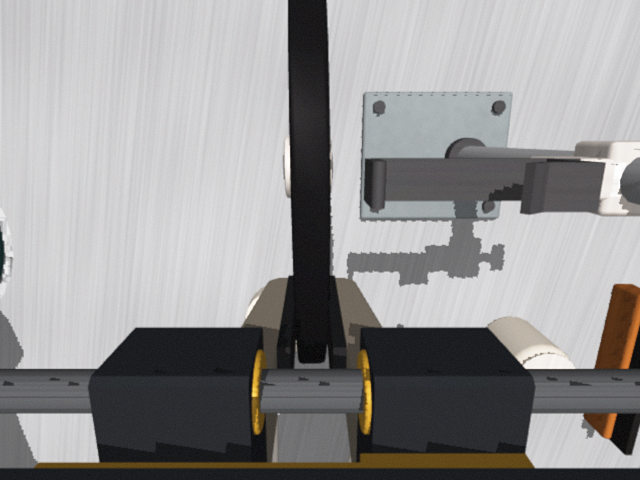

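The hook is now level with the open window (tip at (375,184) in the wrist view, above the hub in the side view). I advance with force checks.

```bash
python3 -m handwheel '0 0 5 0 0 0 1;0 0 8 0 0 0 1;0 0 8 0 0 0 1;0 0 6 0 0 0 1;0 0 0 0 0 0 1'
python3 - <<'E'
from h import *
q=np.load('stand.npy')
o=state(); togo(tgt(q,-.046,z=.289),q[2],o)
E
```

```text
clock: 13.75
ee_pos: [0.4656, 0.1287, 0.2922]
tool_rot: [0.549, -0.541, 0.45, -0.452]
wrist_force: [-1.1, 0.2, -3.7]
gripper_width: 0.0128
t 13.75 tcp [465.6 128.7 292.2] yawz 10.78 tilt y [ 0.009  0.007 -1.   ] F [-1.08  0.25 -3.69] M [-0.257 -0.034  0.095] w 12.8
shift now-frame mm [ 0.   3.5 26.6] | in target-frame [ 0.1  3.2 26.7] rot deg [-0.57 -0.11 -0.3 ]
```

```bash
python3 -m handwheel '0 0 6 -0.5 0 -0.3 1;0 0 8 0 0 0 1;0 0 8 0 0 0 1;0 0 3 0 0 0 1;0 0 0 0 0 0 1;0 0 0 0 0 0 1'
python3 - <<'E'
from h import *
q=np.load('stand.npy')
o=state(); togo(tgt(q,-.046,z=.289),q[2],o)
f=grab_frame('wrist'); save(f,'w13')
f=grab_frame('side'); cv2.imwrite('pics/s13.png',cv2.resize(f['image'][60:210,130:330,::-1],(800,600),interpolation=cv2.INTER_CUBIC))
E
```

```text
clock: 14.25
ee_pos: [0.4936, 0.1343, 0.2915]
tool_rot: [-0.545, 0.545, -0.451, 0.45]
wrist_force: [0.3, 0.1, -3.4]
gripper_width: 0.0123
t 14.25 tcp [493.6 134.3 291.5] yawz 10.78 tilt y [-0.001  0.001 -1.   ] F [ 0.26  0.06 -3.36] M [-0.204 -0.091 -0.015] w 12.3
shift now-frame mm [ 0.2  2.5 -1.9] | in target-frame [ 0.2  2.5 -1.9] rot deg [ 0.07 -0.12 -0.06]
```

View pics/s13.png

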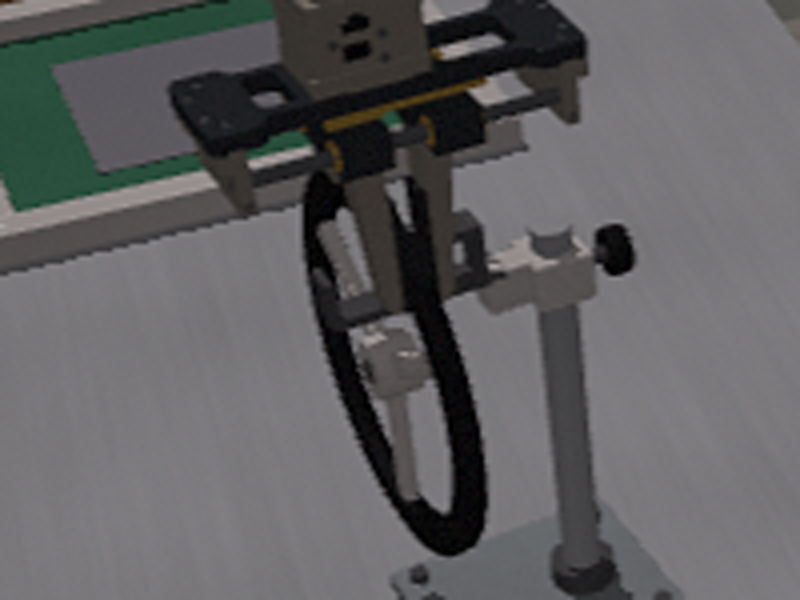

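View pics/w13.png

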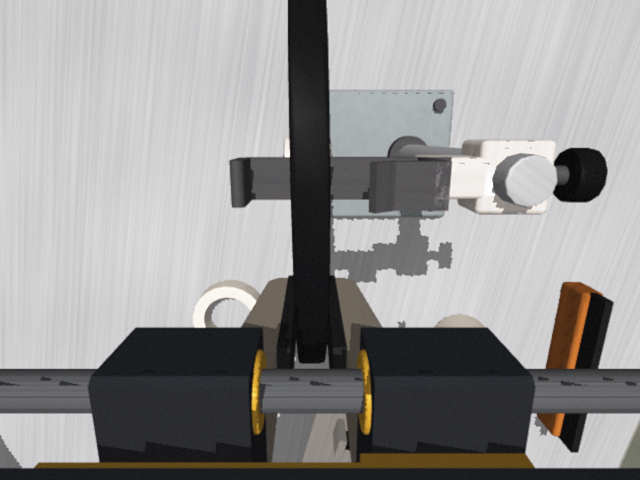

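The rim now hangs around the free arm: rim at column 310, tip at 238, lip mouth at 370, hub below the arm. I lower to just above the highest possible hook height, then feel.

```bash
python3 -m handwheel '0 6 0 0 0 0 1;0 8 0 0 0 0 1;0 6 0 0 0 0 1;0 4 0 0 0 0 1;0 0 0 0 0 0 1;0 0 0 0 0 0 1'; python3 -c "
from h import *
state()"; python3 -m handwheel '0 1.5 0 0 0 0 1;0 1.5 0 0 0 0 1;0 1.5 0 0 0 0 1'; python3 -c "
from h import *
state()"
```

```text
clock: 14.85
ee_pos: [0.4918, 0.1334, 0.2645]
tool_rot: [-0.544, 0.546, -0.451, 0.451]
wrist_force: [0.4, -0.2, -2.7]
gripper_width: 0.0125
t 14.85 tcp [491.8 133.4 264.5] yawz 10.77 tilt y [-0.002 -0.001 -1.   ] F [ 0.38 -0.25 -2.73] M [-0.208 -0.138 -0.022] w 12.5
clock: 15.1
ee_pos: [0.492, 0.1335, 0.2601]
tool_rot: [-0.544, 0.545, -0.451, 0.451]
wrist_force: [-0.7, 0.0, -3.3]
gripper_width: 0.0127
t 15.1 tcp [492.  133.5 260.1] yawz 10.76 tilt y [-0.002 -0.001 -1.   ] F [-0.67  0.02 -3.32] M [-0.231 -0.131  0.018] w 12.7
```

```bash
python3 -m handwheel '0 1 0 0 0 0 1;0 1 0 0 0 0 1;0 1 0 0 0 0 1'; python3 -c "
from h import *
state()"; python3 -m handwheel '0 1 0 0 0 0 1;0 1 0 0 0 0 1'; python3 -c "
from h import *
state()"
f() { :; }
python3 - <<'E'
from h import *
f=grab_frame('side'); cv2.imwrite('pics/s14.png',cv2.resize(f['image'][90:190,170:303,::-1],(798,600),interpolation=cv2.INTER_CUBIC))
E
```

```text
clock: 15.35
ee_pos: [0.4922, 0.1336, 0.257]
tool_rot: [-0.544, 0.545, -0.451, 0.451]
wrist_force: [0.2, -0.5, -2.8]
gripper_width: 0.0124
t 15.35 tcp [492.2 133.6 257. ] yawz 10.76 tilt y [-0.001 -0.001 -1.   ] F [ 0.16 -0.45 -2.82] M [-0.204 -0.131  0.025] w 12.4
clock: 15.52
ee_pos: [0.4923, 0.1336, 0.2549]
tool_rot: [-0.544, 0.545, -0.451, 0.451]
wrist_force: [-0.2, -0.5, -3.3]
gripper_width: 0.0123
t 15.52 tcp [492.3 133.6 254.9] yawz 10.76 tilt y [-0.001 -0.001 -1.   ] F [-0.22 -0.45 -3.28] M [-0.211 -0.157 -0.003] w 12.3
```

View pics/s14.png

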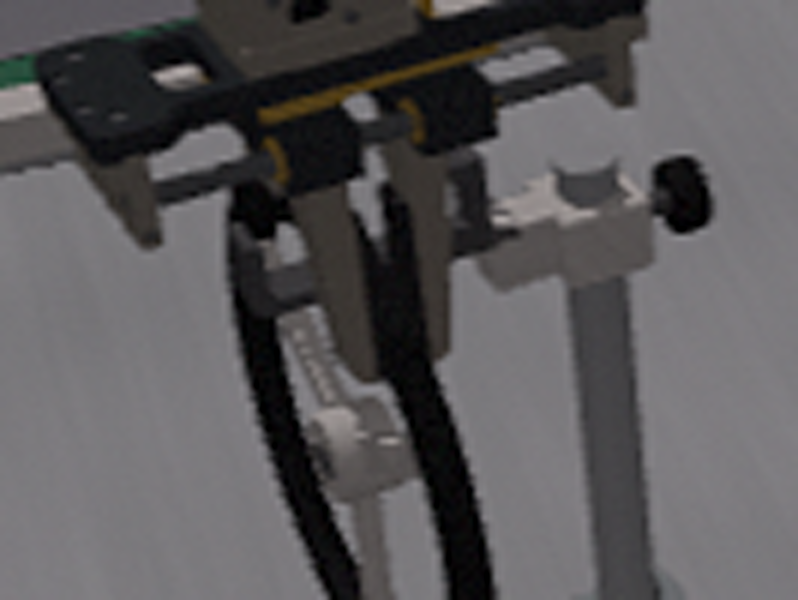

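The side view is consistent: the arm passes through the window and there is no contact yet. I keep feeling downward.

```bash
S='python3 -c "from h import *; state()"'; python3 -m handwheel '0 1 0 0 0 0 1;0 0.7 0 0 0 0 1' >/dev/null; eval $S; python3 -m handwheel '0 1 0 0 0 0 1;0 0.7 0 0 0 0 1'>/dev/null; eval $S
```

```text
t 15.73 tcp [492.3 133.5 252.9] yawz 10.76 tilt y [-0.001 -0.001 -1.   ] F [ 0.56  0.11 -4.12] M [-0.232 -0.159 -0.018] w 13.0
t 15.9 tcp [492.3 133.5 251.1] yawz 10.76 tilt y [-0.001 -0.001 -1.   ] F [ 0.05 -0.36 -3.05] M [-0.194 -0.121  0.015] w 12.8
```

```bash
S='python3 -c "from h import *; state()"'; python3 -m handwheel '0 1 0 0 0 0 1;0 0.5 0 0 0 0 1' >/dev/null; eval $S
```

```text
t 16.07 tcp [492.3 133.5 249.4] yawz 10.76 tilt y [-0.001 -0.001 -1.   ] F [-0.4  -0.27 -4.22] M [-0.168 -0.136 -0.025] w 12.4
```

```bash
S='python3 -c "from h import *; state()"'; python3 -m handwheel '0 1 0 0 0 0 1;0 0.5 0 0 0 0 1' >/dev/null; eval $S
```

```text
t 16.23 tcp [492.3 133.5 247.7] yawz 10.75 tilt y [-0.001 -0.001 -1.   ] F [-0.06  0.47 -3.1 ] M [-0.205 -0.191  0.017] w 12.5
```

```bash
python3 -m handwheel '0 0.8 0 0 0 0 1;0 0 0 0 0 0 1' >/dev/null;  python3 -c "from h import *; state()"
```

```text
t 16.4 tcp [492.2 133.5 246.7] yawz 10.75 tilt y [-0.001 -0.001 -1.   ] F [ 0.52 -0.16 -4.04] M [-0.174 -0.124  0.022] w 12.9
```

```bash
python3 -m handwheel '0 0.8 0 0 0 0 1;0 0 0 0 0 0 1' >/dev/null;  python3 -c "from h import *; state()"
```

```text
t 16.57 tcp [492.3 133.5 245.8] yawz 10.76 tilt y [-0.001 -0.001 -1.   ] F [-0.3  -0.01 -3.16] M [-0.162 -0.165  0.043] w 12.5
```

```bash
python3 -m handwheel '0 0.8 0 0 0 0 1;0 0 0 0 0 0 1' >/dev/null;  python3 -c "from h import *; state()"
```

```text
t 16.73 tcp [492.5 133.6 245.5] yawz 10.75 tilt y [-0.001 -0.001 -1.   ] F [-1.37 -0.95 -1.82] M [-0.207  0.083  0.093] w 12.6
```

```bash
python3 -m handwheel '0 0.8 0 0 0 0 1;0 0 0 0 0 0 1' >/dev/null;  python3 -c "from h import *; state()"
```

```text
t 16.9 tcp [492.6 133.6 245.5] yawz 10.76 tilt y [-0.    -0.002 -1.   ] F [-2.44 -1.47 -1.  ] M [-0.344  0.253  0.065] w 12.4
```

Contact felt at TCP z≈0.2455 (about 3–4 N), which puts the arm at about 249 mm and agrees with the camera. I check position and pictures.

```bash
cat >> h.py <<'E'
def wst(q=None):
    q=np.load('stand.npy') if q is None else q
    p,R=tool(); c=p+R@np.array([-.05,.086,0]); d=c-np.array([q[0],q[1],0]); cc,s=np.cos(q[2]),np.sin(q[2])
    print('wheel est in stand mm',np.round([1e3*(cc*d[0]+s*d[1]),1e3*(-s*d[0]+cc*d[1]),1e3*d[2]],1))
E
python3 - <<'E'
from h import *
state(); wst()
f=grab_frame('wrist'); save(f,'w15')
f=grab_frame('side'); cv2.imwrite('pics/s15.png',cv2.resize(f['image'][90:190,170:303,::-1],(798,600),interpolation=cv2.INTER_CUBIC)); state()
E
```

```text
t 16.9 tcp [492.6 133.6 245.5] yawz 10.76 tilt y [-0.    -0.002 -1.   ] F [-2.44 -1.47 -1.  ] M [-0.344  0.253  0.065] w 12.4
wheel est in stand mm [-45.2  -0.4 159.4]
t 17.0 tcp [492.6 133.6 245.4] yawz 10.75 tilt y [-0.    -0.002 -1.   ] F [-2.37 -1.14  0.91] M [-0.279  0.26   0.066] w 12.5
```

View pics/w15.png

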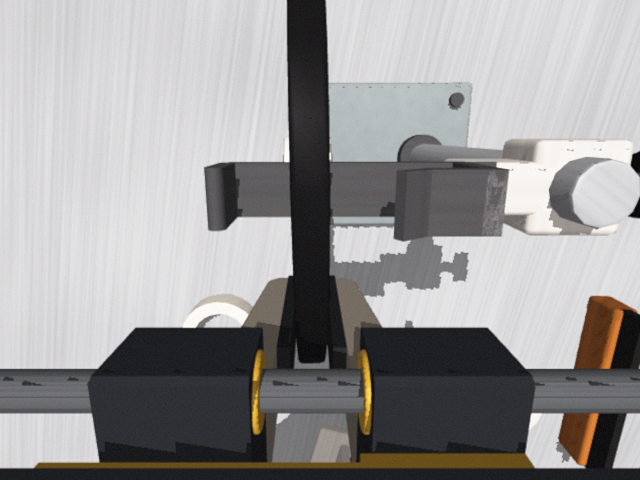

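View pics/s15.png

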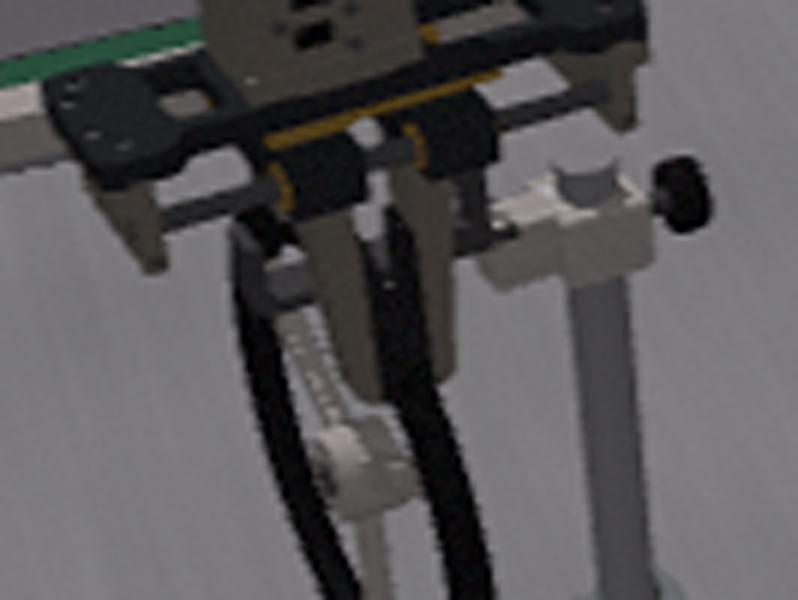

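The rim rests on the free arm at stand x≈−45 mm with about 4 N. I ease up slightly and slide along.

```bash
python3 -m handwheel '0 -0.6 0 0 0 0 1;0 0 0 0 0 0 1;0 0 3 0 0 0 1;0 0 4 0 0 0 1;0 0 4 0 0 0 1' >/dev/null;  python3 -c "
from h import *; state(); wst()"
```

```text
t 17.42 tcp [503.  135.9 245.5] yawz 10.78 tilt y [-0.001 -0.002 -1.   ] F [-1.38  1.3   0.07] M [-0.124  0.24   0.056] w 12.6
wheel est in stand mm [-3.460e+01 -1.000e-01  1.594e+02]
```

```bash
python3 -m handwheel '0 -0.4 3 0 0 0 1;0 0 4 0 0 0 1;0 0 4 0 0 0 1;0 0 0 0 0 0 1' >/dev/null;  python3 -c "
from h import *; state(); wst()
f=grab_frame('wrist'); save(f,'w16')"
```

```text
t 17.75 tcp [516.5 138.4 245.5] yawz 10.75 tilt y [-0.001 -0.001 -1.   ] F [ 0.06  0.01 -0.97] M [-0.242 -0.06   0.023] w 12.2
wheel est in stand mm [-2.070e+01 -1.000e-01  1.595e+02]
```

View pics/w16.png

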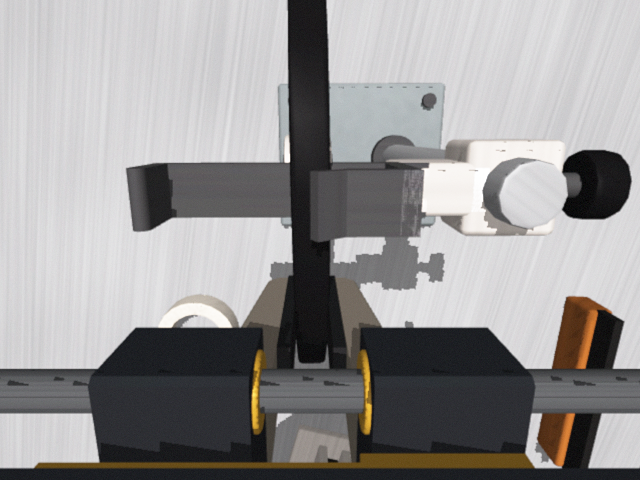

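The rim is entering beneath the flare (flare edge col 310 overlaps the rim) and force is low. Continuing.

```bash
python3 -m handwheel '0 0 3 0 0 0 1;0 0 3 0 0 0 1;0 0 0 0 0 0 1' >/dev/null;  python3 -c "
from h import *; state(); wst()"
```

```text
t 18.05 tcp [522.6 139.7 245.6] yawz 10.76 tilt y [-0.001 -0.001 -1.   ] F [ 0.37 -0.58 -1.51] M [-0.221 -0.147  0.036] w 12.8
wheel est in stand mm [-14.5  -0.  159.5]
```

```bash
python3 -m handwheel '0 0 3 0 0 0 1;0 0 3 0 0 0 1;0 0 0 0 0 0 1' >/dev/null;  python3 -c "
from h import *; state(); wst()"
```

```text
t 18.3 tcp [528.9 140.9 245.6] yawz 10.77 tilt y [-0.001 -0.001 -1.   ] F [ 0.68  0.16 -1.11] M [-0.172 -0.098  0.048] w 12.3
wheel est in stand mm [ -8.2  -0.  159.5]
```

```bash
python3 -m handwheel '0 0 2 0 0 0 1;0 0 1 0 0 0 1;0 0 0 0 0 0 1' >/dev/null;  python3 -c "
from h import *; state(); wst()"
```

```text
t 18.55 tcp [531.9 141.6 245.5] yawz 10.78 tilt y [-0.002 -0.001 -1.   ] F [-1.55 -1.12 -0.97] M [-0.209  0.168  0.05 ] w 12.7
wheel est in stand mm [-5.200e+00  1.000e-01  1.595e+02]
```

```bash
python3 -m handwheel '0 0 1 0 0 0 1;0 0 0 0 0 0 1' >/dev/null;  python3 -c "
from h import *; state(); wst()"
```

```text
t 18.72 tcp [532.9 141.8 245.5] yawz 10.79 tilt y [-0.002 -0.001 -1.   ] F [-0.55 -0.56 -1.27] M [-0.13   0.01   0.019] w 12.6
wheel est in stand mm [-4.200e+00  1.000e-01  1.595e+02]
```

```bash
python3 -m handwheel '0 0 1 0 0 0 1;0 0 0 0 0 0 1' >/dev/null;  python3 -c "
from h import *; state(); wst()"
```

```text
t 18.88 tcp [534.  142.  245.5] yawz 10.78 tilt y [-0.002 -0.001 -1.   ] F [-0.67 -0.26 -0.16] M [-0.148 -0.096  0.035] w 12.7
wheel est in stand mm [-3.100e+00  1.000e-01  1.595e+02]
```

```bash
python3 -m handwheel '0 0 1 0 0 0 1;0 0 0 0 0 0 1' >/dev/null;  python3 -c "
from h import *; state(); wst()"
```

```text
t 19.05 tcp [535.1 142.2 245.6] yawz 10.79 tilt y [-0.002 -0.001 -1.   ] F [-0.37  0.41 -1.66] M [-0.143 -0.017  0.009] w 12.4
wheel est in stand mm [-2.000e+00  1.000e-01  1.595e+02]
```

```bash
python3 -m handwheel '0 0 0.7 0 0 0 1;0 0 0 0 0 0 1' >/dev/null;  python3 -c "
from h import *; state(); wst()"
```

```text
t 19.22 tcp [535.8 142.4 245.5] yawz 10.79 tilt y [-0.002 -0.001 -1.   ] F [-0.42  0.05 -1.35] M [-0.159  0.022  0.047] w 12.6
wheel est in stand mm [-1.200e+00  1.000e-01  1.595e+02]
```

```bash
python3 -m handwheel '0 0 0.7 0 0 0 1;0 0 0 0 0 0 1' >/dev/null;  python3 -c "
from h import *; state(); wst()"
```

```text
t 19.38 tcp [536.5 142.5 245.5] yawz 10.79 tilt y [-0.002 -0.001 -1.   ] F [ 0.22 -0.18 -1.37] M [-0.116  0.037  0.031] w 12.2
wheel est in stand mm [-5.000e-01  1.000e-01  1.595e+02]
```

```bash
python3 -m handwheel '0 0 0.7 0 0 0 1;0 0 0 0 0 0 1' >/dev/null;  python3 -c "
from h import *; state(); wst()"
```

```text
t 19.55 tcp [536.8 142.6 245.5] yawz 10.8 tilt y [-0.003 -0.002 -1.   ] F [-1.08 -0.35 -0.53] M [-0.19   0.158  0.089] w 12.5
wheel est in stand mm [-3.000e-01  1.000e-01  1.594e+02]
```

```bash
python3 -m handwheel '0 0 0.7 0 0 0 1;0 0 0 0 0 0 1' >/dev/null;  python3 -c "
from h import *; state(); wst()"
```

```text
t 19.72 tcp [536.8 142.6 245.5] yawz 10.82 tilt y [-0.005 -0.003 -1.   ] F [-1.84 -0.86 -1.09] M [-0.176  0.326  0.091] w 12.2
wheel est in stand mm [-5.000e-01  1.000e-01  1.594e+02]
```

```bash
python3 -m handwheel '0 0 0.7 0 0 0 1;0 0 0 0 0 0 1' >/dev/null;  python3 -c "
from h import *; state(); wst()"
```

```text
t 19.88 tcp [536.9 142.5 245.5] yawz 10.84 tilt y [-0.006 -0.003 -1.   ] F [-2.59 -2.07  0.88] M [-0.233  0.441  0.075] w 12.5
wheel est in stand mm [ -0.6  -0.  159.3]
```

It no longer advances, and Fx and My rise: the rim is against the stop at x≈0 (gentle, about 3–4 N). I verify by camera.

```bash
python3 -m handwheel '0 0 -0.3 0 0 0 1;0 0 0 0 0 0 1' >/dev/null
python3 - <<'E'
from h import *
state(); wst()
f=grab_frame('wrist'); save(f,'w17')
f=grab_frame('side'); cv2.imwrite('pics/s17.png',cv2.resize(f['image'][90:210,190:350,::-1],(800,600),interpolation=cv2.INTER_CUBIC)); state()
E
```

```text
t 20.05 tcp [536.9 142.6 245.5] yawz 10.84 tilt y [-0.005 -0.003 -1.   ] F [-2.51 -1.   -0.16] M [-0.187  0.435  0.09 ] w 12.3
wheel est in stand mm [ -0.5  -0.  159.4]
t 20.15 tcp [536.8 142.6 245.5] yawz 10.84 tilt y [-0.005 -0.003 -1.   ] F [-1.74 -0.66 -0.22] M [-0.226  0.487  0.137] w 12.9
```

View pics/w17.png

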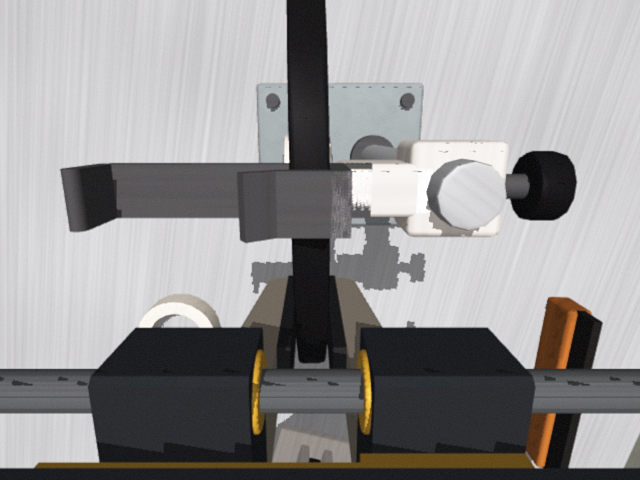

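View pics/s17.png

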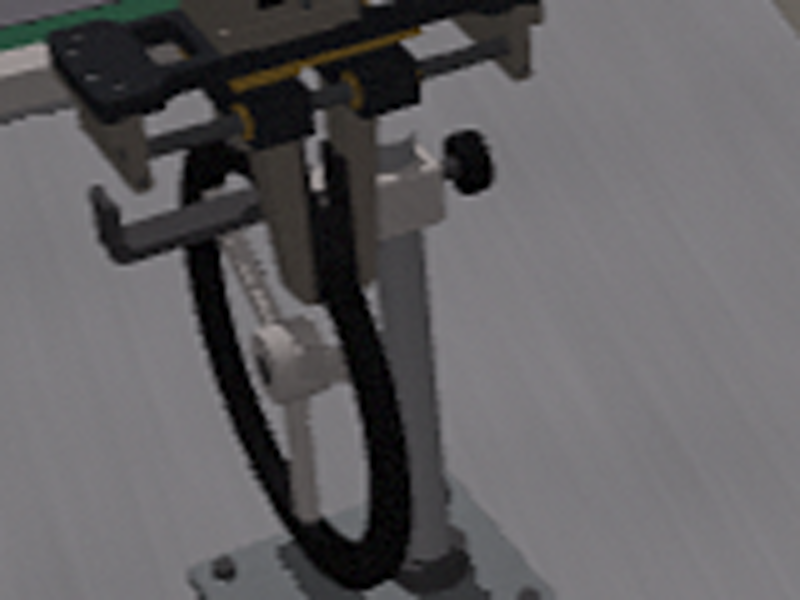

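The rim (cols 290–328) sits beneath the full lip (col 275–350), at the stop, with the hub below and centred across the hook. I release gently.

```bash
python3 -m handwheel '0 0 0 0 0 0 1;0 0 0 0 0 0 1;0 0 0 0 0 0 1;0 0 0 0 0 0 1' 12 >/dev/null; python3 -c "
from h import *; state(); wst()"; python3 -m handwheel '0 0 0 0 0 0 1;0 0 0 0 0 0 1;0 0 0 0 0 0 1' 4 >/dev/null; python3 -c "
from h import *; state(); wst()"; python3 -m handwheel '0 0 0 0 0 0 0.65;0 0 0 0 0 0 0.6;0 0 0 0 0 0 0.5;0 0 0 0 0 0 0.4;0 0 0 0 0 0 0.2;0 0 0 0 0 0 0;0 0 0 0 0 0 0;0 0 0 0 0 0 0'
python3 - <<'E'
from h import *
state(); wst()
f=grab_frame('wrist'); save(f,'w18')
f=grab_frame('side'); cv2.imwrite('pics/s18.png',cv2.resize(f['image'][90:210,190:350,::-1],(800,600),interpolation=cv2.INTER_CUBIC)); state()
E
```

```text
t 20.48 tcp [536.8 142.6 245.4] yawz 10.85 tilt y [-0.006 -0.003 -1.   ] F [-2.59 -0.82 -0.53] M [-0.226  0.422  0.151] w 12.8
wheel est in stand mm [ -0.6   0.  159.3]
t 20.73 tcp [537.1 142.6 245.4] yawz 10.82 tilt y [-0.005 -0.003 -1.   ] F [-1.66 -0.63  0.54] M [-0.212  0.355  0.081] w 13.6
wheel est in stand mm [ -0.2  -0.  159.3]
clock: 21.4
ee_pos: [0.5404, 0.1436, 0.2471]
tool_rot: [0.545, -0.544, 0.451, -0.452]
wrist_force: [1.1, 0.1, 0.2]
gripper_width: 0.0459
t 21.4 tcp [540.4 143.6 247.1] yawz 10.73 tilt y [ 0.003  0.001 -1.   ] F [1.09 0.08 0.2 ] M [-0.027 -0.085 -0.06 ] w 45.9
wheel est in stand mm [  4.    0.5 161.1]
t 21.5 tcp [540.4 143.6 247. ] yawz 10.73 tilt y [ 0.002  0.001 -1.   ] F [-0.6   0.74  0.56] M [-0.033 -0.128  0.002] w 46.4
```

View pics/w18.png

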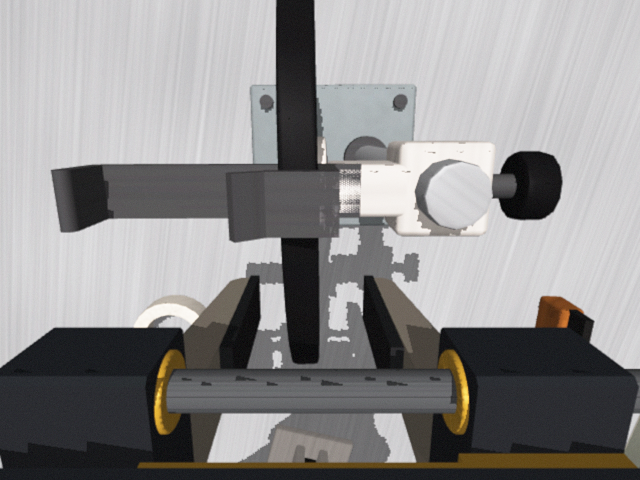

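View pics/s18.png

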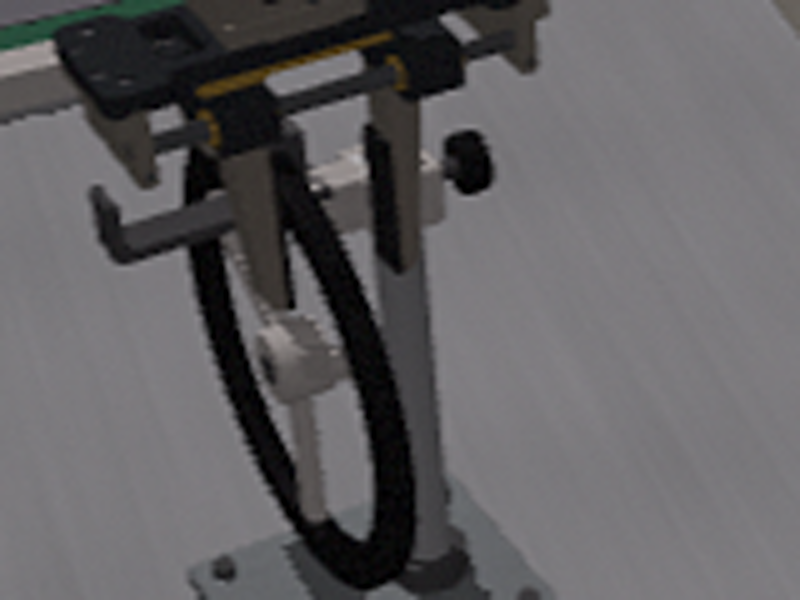

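The wheel is free and hangs under the lip; rim relative to the flare edge is unchanged within about 1 px. I withdraw straight up.

```bash
python3 -m handwheel '0 -5 0 0 0 0 0;0 -10 0 0 0 0 0;0 -15 0 0 0 0 0;0 -20 0 0 0 0 0;0 -25 0 0 0 0 0;0 -25 0 0 0 0 0;0 -25 0 0 0 0 0;0 -20 0 0 0 0 0;0 0 0 0 0 0 0;0 0 0 0 0 0 0;0 0 0 0 0 0 0'
python3 - <<'E'
from h import *
from scipy.optimize import minimize
state(); q=np.load('stand.npy')
f=grab_frame('wrist'); save(f,'w19')
s=grab_frame('side'); cv2.imwrite('pics/s19.png',cv2.resize(s['image'][90:210,190:350,::-1],(800,600),interpolation=cv2.INTER_CUBIC))
S=(s['image'].max(2)<45).astype(np.uint8); w=np.zeros_like(S); w[112:215,215:278]=1
def cost(x):
    m=wheelmask(s,np.array(x[:3]),x[3],x[4]); return 1-(m&S&w).sum()/((m|S)&w).sum()
x0=[q[0],q[1],.159,q[2],0]; sm=np.array([x0]*6)
for i,d in enumerate([.006,.006,.006,.05,.05]): sm[i+1,i]+=d
o=minimize(cost,x0,method='Nelder-Mead',options=dict(initial_simplex=sm,maxiter=400)); print(np.round(o.x,4),o.fun,cost(x0))
E
```

```text
clock: 22.42
ee_pos: [0.5389, 0.1447, 0.4055]
tool_rot: [0.547, -0.543, 0.449, -0.451]
wrist_force: [0.2, -0.7, -0.6]
gripper_width: 0.0458
t 22.42 tcp [538.9 144.7 405.5] yawz 10.88 tilt y [ 0.006  0.002 -1.   ] F [ 0.15 -0.7  -0.55] M [-0.042 -0.058  0.018] w 45.8
[0.5268 0.1954 0.1572 0.1867 0.    ] 0.2450331125827815 0.2619946091644205
```

View pics/w19.png

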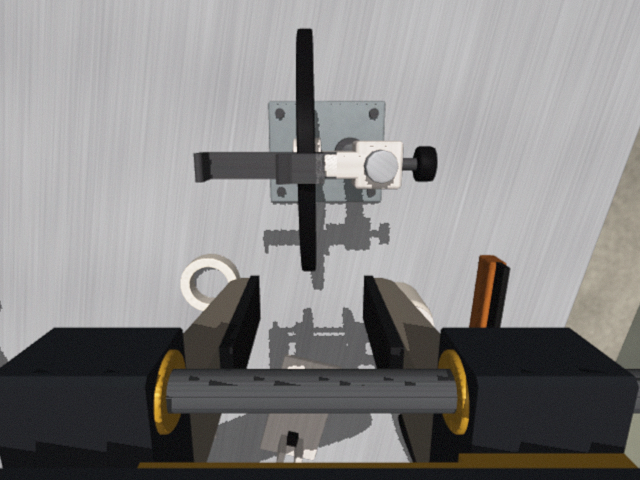

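View pics/s19.png

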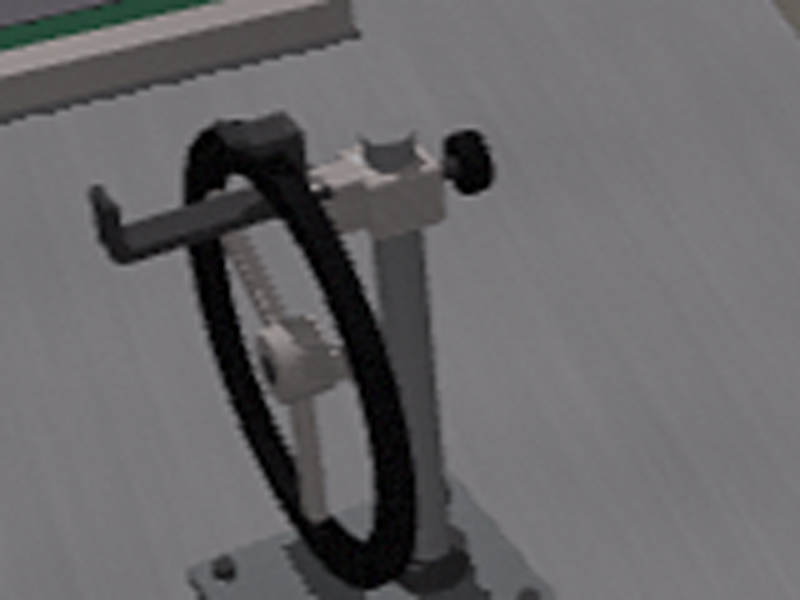

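The wheel hangs upright under the lip, square to the arm, with the gripper clear above. I let it settle, check for motion, and hand in.

```bash
python3 -m handwheel '0 0 0 0 0 0 0;0 0 0 0 0 0 0;0 0 0 0 0 0 0;0 0 0 0 0 0 0;0 0 0 0 0 0 0;0 0 0 0 0 0 0;0 0 0 0 0 0 0;0 0 0 0 0 0 0;0 0 0 0 0 0 0;0 0 0 0 0 0 0;0 0 0 0 0 0 0;0 0 0 0 0 0 0;0 0 0 0 0 0 0;0 0 0 0 0 0 0' >/dev/null
python3 - <<'E'
from h import *
a=grab_frame('side')['image'].astype(int)
for _ in range(6): b=grab_frame('side')['image'].astype(int)
d=np.abs(a-b).max(2)[112:215,215:285]; print('diff',d.max(),(d>25).sum()); 
old=np.load('shots.npz')['t'].astype(int)
t=grab_frame('top')
for l,base in (('ink_can',[254.4,178.4,27.9,31.2]),('tape',[252.7,286.4,35.3,33.2]),('squeegee',[229.9,137.8,76.6,21.6])):
    for e in outline_of(l,t)[:1]: print(l,round(e['p'],2),e['extent'],base)
state(); print(r.finish_job())
E
```

```text
diff 54 37
ink_can 0.95 [253.5, 177.6, 27.5, 31.7] [254.4, 178.4, 27.9, 31.2]
tape 0.57 [252.4, 287.3, 36.1, 32.8] [252.7, 286.4, 35.3, 33.2]
squeegee 0.63 [230.0, 136.4, 74.9, 22.9] [229.9, 137.8, 76.6, 21.6]
t 24.23 tcp [537.3 143.5 400.2] yawz 10.9 tilt y [-0.004  0.001 -1.   ] F [ 0.28 -0.45  0.67] M [-0.064 -0.104  0.066] w 45.9
the job is handed in; nothing more can be done
None
```

The wheel is hanging on the J-hook against the stop, released and clear of the gripper, and I handed the job in at about 24 s. No verdict is reported.

I gripped the 220 mm wheel at wheel y = −50 mm, lifted it out of the far cradle and passed it over the tip. I lowered it until I felt contact: the arm's top face is about 249 mm high, which agrees with the camera estimate. I then slid it under the lip to the stop with roughly 2–4 N on the wrist.

**Knock on the hook:** my first approach was too high and the hub touched the hook tip. I read about 4 N on the wrist afterwards, but the peak of that touch was not recorded, so I can't confirm it stayed below 25 N. I backed out, the wheel sat square in the grip again, and I re-entered through the open window.

**Last checks:**
- **Wheel position:** before release the wheel was about 0.5 mm from home along the arm and centred across it. After release it hung upright under the lip, with the rim in the same place to about a pixel.
- **Side-view fit:** a fit of the released wheel puts its centre 157 mm above the table, about 4 mm from my home estimate across the arm. It is only a rough fit.
- **Bystanders:** the ink can, tape and squeegee outlines match the start to within about 1–2 pixels.
- **Stillness:** this check was not fully clean. Two side pictures about 0.3 s apart differed in 37 pixels around the wheel. I took that as image noise and did not check further.

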